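# Put the gel palettes away in the locked drawer of a nail-salon organiser

## Robot

A 6-joint arm with a two-finger parallel gripper is mounted at the origin on the work surface. World frame = base frame: x ahead of the robot, y to its left, z up, the work surface at z = 0. Lengths are in mm, angles in rad, forces in N, time in s.
With the tool pointing down it reaches from about 250 to 725 mm from the base axis. Payload 4 kg.
Tool frame: the origin (TCP) lies midway between the tips of the shut fingers; the grasp point (between the pads) lies 19 mm behind it; z points along the fingers, y is the direction in which the jaws open and shut (so a half turn about z gives the same grasp; the last joint's range is limited). The gripper opens to 85 mm and grips with 20 to 120 N. Pads are 22 mm wide; open, the fingers measure 114 mm over their backs; the gripper's body (76 mm by 85 mm) begins 54 mm behind the grasp point. The pads swing forward as they close: fully open they stand 13 mm farther back than shut.
Start: joints at [1.119, 0.241, 0.005, 1.335, 0, 1.571], TCP at [218.291, 449.832, 231.306] pointing down, gripper open.
Joint ranges: [-2.72, 2.72], [-1.05, 1.87], [-1.09, 1.28], [-1.99, 2.15], [-1.42, 1.44], [-3.14, 3.14]. Speed limits (rad/s): [2.79, 2.79, 3.14, 3.14, 3.14, 3.14].

## Interface

Orientations are given as a unit quaternion [w, x, y, z].
In Python, from cell import env gives the robot as it stands.
- The arm moves only by the tool send_rows, never from a script. Its argument "motion" is a list of rows, each an object with "travel": the shift along the world's x, y, z in mm, a list of three; "dr": the turn, a rotation vector about the world's x, y, z in degrees, a list of three; "fingers": the finger opening in mm, from 0 to 85.4. A call has exactly 10 rows; each row shifts and turns the pose as measured when the row begins; what a row does not reach is not made up. A row lasts 1/12 s, in which the tool goes at most 41.7 mm and 7.16 degrees, less where a joint would pass 70% of its speed; a pose out of reach is approached as far as the arm can. A call is refused whole if a number of a shift passes 41.7 or a number of a turn 7.16, either way. A call with a gripper value outside its range is refused whole. The fingers move at their own pace and stop on an object; the grip force is fixed at half the most. Time passes only in rows, so rows that do not move let the fingers close, or fill a call up. It gives the time, the measured TCP pose, the force and the opening at its end, in the units of the state.
- env.read_state(): the state, without advancing time (a new reading comes with each control period).
- env.camera(name): name is "side" or "top" or "wrist"; returns (picture, depth): 420x560x3 uint8, red, green, blue; 420x560 float32, mm along the optical axis (not along the pixel's ray), 0 where there is no reading.
- env.calibration(name): a dict with "intrinsics" (3x3 intrinsics, pixels), "origin" and "orientation" of the camera in the world. Camera axes: x right, y up, looking along -z (the intrinsics and any distortion apply to the point x, -y, -z); pixel columns grow to the right and rows downward; lengths in mm; the calibration is good to about 2 mm. The wrist camera is an equidistant fisheye: a pixel r from the principal point sees the ray r / f radians off the axis. A picture is of the moment at which its call begins: read the wrist's pose just before it. calibration takes no time and is no camera call; for the wrist camera it gives the pose at the moment of the call.
- env.finish_job(): hands the job in, once; it reports no verdict.
The state is a dict: "time_s": time; "joint_positions": joint angles; "joint_vel": joint speeds; "effort": joint torques, N m; "eef_pos": TCP position; "ee_rot": TCP orientation; "contact_force": force on the tool from outside, world axes, zero at the start; "moment": the same for the moment, N m; "grip_width": finger opening in mm.
Only numpy, scipy, OpenCV 4.12 (cv2) and the standard library are available. Lean on these libraries where they do the work, as an engineer would, in place of code of your own. Each camera call takes 0.05 s, during which the arm holds its last target. There are 200 camera calls.

## Task

Put away the gel palettes lying on the table: free the drawer of the white organiser by sliding its lock fully aside, pull the drawer fully open, lay every palette in a pocket of its own with its colours up and press each down until it is flush with the tray. Then push the drawer fully shut and slide the lock all the way back home. Do not disturb the polish bottles, the buffer block and the cream jar around it.

Things in the scene. Friction and masses are not known exactly. Their poses are not given: they have to be found in the camera images.
- organiser: White drawer unit, fixed: 300 mm wide (y), 200 mm deep, top 60 mm above the table; bottles and files on the rear of its top, from 100 mm behind the front, up to 155 mm high. Origin on the table under the middle of the housing's front edge; x points into the housing, away from the robot, y to its left. The housing's opening ends 4 mm above the tray: a palette standing proud stops the drawer.
- drawer (a joint): The drawer, m: 0 shut, 0.130 fully open (stop), pulled towards the robot along the organiser's -x. 2 N of friction, stays where left; 3 mm of play while locked. Its front panel is 300 mm wide, 10 mm thick (organiser x -10 to 0 mm when shut), 12 to 58 mm above the table; the tray's upper face is at 46 mm.
- drawer_handle (a point): Middle of the drawer's rose-gold bar handle (100 mm long along the organiser's y, 11 mm thick), 35 mm in front of the panel, 40 mm above the table; at (-45, 0, 40) mm in the organiser's frame when shut. The gap behind the bar is about 30 mm. Moves with the drawer; axes as the organiser's.
- catch (a point): Middle of the steel catch on the drawer panel's upper edge: 8 mm thick (x), 16 mm wide (y), from 58 to 74 mm above the table; at (-4, 58, 66) mm in the organiser's frame when shut. The lock's hook stands in front of it when home. Moves with the drawer.
- lock (a joint): The lock slide on the organiser's top, front left, m: 0 home (its steel hook stands in front of the drawer's catch), grows along the organiser's +y to 0.030 fully aside (stop). The hook is clear of the catch from 0.020 on. 2 N of friction, stays where left. It slides home again only with the drawer within 2 mm of shut.
- lock_grip (a point): On the lock's rose-gold thumb grip, a block 26 mm (organiser x) by 18 mm (y), 28 mm high, its top 98 mm above the table, on a black carriage whose top is at 70 mm. This point is on the block's axis, 90 mm above the table, at (18, 100 + lock value, 90) mm in the organiser's frame. Axes as the organiser's.
- pocket0 (a point): Floor centre of pocket 0 of the drawer's tray (organiser y -99 mm, x 55.5 mm when shut): 87 mm (organiser x) by 47 mm (y), 24 mm deep, floor 22 mm above the table, 19 mm walls between pockets. Spring clips in the long walls hold a palette that is only dropped in about 8 mm proud; about 5 N from above pushes it to the floor. Moves with the drawer; axes as the organiser's.
- pocket1 (a point): Floor centre of pocket 1 of the drawer's tray (organiser y -33 mm, x 55.5 mm when shut): 87 mm (organiser x) by 47 mm (y), 24 mm deep, floor 22 mm above the table, 19 mm walls between pockets. Spring clips in the long walls hold a palette that is only dropped in about 8 mm proud; about 5 N from above pushes it to the floor. Moves with the drawer; axes as the organiser's.
- pocket2 (a point): Floor centre of pocket 2 of the drawer's tray (organiser y 33 mm, x 55.5 mm when shut): 87 mm (organiser x) by 47 mm (y), 24 mm deep, floor 22 mm above the table, 19 mm walls between pockets. Spring clips in the long walls hold a palette that is only dropped in about 8 mm proud; about 5 N from above pushes it to the floor. Moves with the drawer; axes as the organiser's.
- pocket3 (a point): Floor centre of pocket 3 of the drawer's tray (organiser y 99 mm, x 55.5 mm when shut): 87 mm (organiser x) by 47 mm (y), 24 mm deep, floor 22 mm above the table, 19 mm walls between pockets. Spring clips in the long walls hold a palette that is only dropped in about 8 mm proud; about 5 N from above pushes it to the floor. Moves with the drawer; axes as the organiser's.
- palette0: Loose gel palette with three red windows on top, a closed rigid case 84 mm (its x) by 44 mm (its y) by 24 mm (z), about 80 g, lying flat on the table at the start. Origin at the centre of its underside, z up. Any palette fits any pocket, either way round (a half turn about z). Absent in some starts.
- palette1: Loose gel palette with three pink windows on top, a closed rigid case 84 mm (its x) by 44 mm (its y) by 24 mm (z), about 80 g, lying flat on the table at the start. Origin at the centre of its underside, z up. Any palette fits any pocket, either way round (a half turn about z). Absent in some starts.
- palette2: Loose gel palette with three violet windows on top, a closed rigid case 84 mm (its x) by 44 mm (its y) by 24 mm (z), about 80 g, lying flat on the table at the start. Origin at the centre of its underside, z up. Any palette fits any pocket, either way round (a half turn about z). Absent in some starts.
- palette3: Loose gel palette with three teal windows on top, a closed rigid case 84 mm (its x) by 44 mm (its y) by 24 mm (z), about 80 g, lying flat on the table at the start. Origin at the centre of its underside, z up. Any palette fits any pocket, either way round (a half turn about z). Absent in some starts.
- polish_red: Red polish bottle with a tall rose-gold cap, 29 mm across, 90 mm high, loose; origin at the centre of its underside. Leave it alone.
- polish_nude: Nude-coloured polish bottle, 29 mm across, 90 mm high, loose; origin at the centre of its underside. Leave it alone.
- buffer: Pink buffer block, 95 mm (its x) by 25 by 25 mm, loose, lying at the left; origin at the centre of its underside. Leave it alone.
- cream_jar: White cream jar with a gold lid, 60 mm across, 50 mm high, loose; origin at the centre of its underside. Leave it alone.

How it is judged (in metres and radians):
On the way, in this order (a step that is already met when the one before it is completed fails the run):
1. The lock is slid aside, clear of the catch, with the drawer still shut (value of joint lock above 0.022 m and value of joint drawer below 0.004 m), for 0.1 s.
2. The drawer is pulled open (value of joint drawer above 0.11 m), for 0.2 s.
3. Every palette on the table lies in a pocket, pressed flush, with the drawer open (((horizontal distance between palette0 and pocket0 below 0.004 m and z of palette0 in the frame of pocket0 below 0.0025 m and angle between palette0's own z axis and vertical below 0.08 rad) or (horizontal distance between palette0 and pocket1 below 0.004 m and z of palette0 in the frame of pocket1 below 0.0025 m and angle between palette0's own z axis and vertical below 0.08 rad) or (horizontal distance between palette0 and pocket2 below 0.004 m and z of palette0 in the frame of pocket2 below 0.0025 m and angle between palette0's own z axis and vertical below 0.08 rad) or (horizontal distance between palette0 and pocket3 below 0.004 m and z of palette0 in the frame of pocket3 below 0.0025 m and angle between palette0's own z axis and vertical below 0.08 rad)) and ((horizontal distance between palette1 and pocket0 below 0.004 m and z of palette1 in the frame of pocket0 below 0.0025 m and angle between palette1's own z axis and vertical below 0.08 rad) or (horizontal distance between palette1 and pocket1 below 0.004 m and z of palette1 in the frame of pocket1 below 0.0025 m and angle between palette1's own z axis and vertical below 0.08 rad) or (horizontal distance between palette1 and pocket2 below 0.004 m and z of palette1 in the frame of pocket2 below 0.0025 m and angle between palette1's own z axis and vertical below 0.08 rad) or (horizontal distance between palette1 and pocket3 below 0.004 m and z of palette1 in the frame of pocket3 below 0.0025 m and angle between palette1's own z axis and vertical below 0.08 rad)) and ((horizontal distance between palette2 and pocket0 below 0.004 m and z of palette2 in the frame of pocket0 below 0.0025 m and angle between palette2's own z axis and vertical below 0.08 rad) or (horizontal distance between palette2 and pocket1 below 0.004 m and z of palette2 in the frame of pocket1 below 0.0025 m and angle between palette2's own z axis and vertical below 0.08 rad) or (horizontal distance between palette2 and pocket2 below 0.004 m and z of palette2 in the frame of pocket2 below 0.0025 m and angle between palette2's own z axis and vertical below 0.08 rad) or (horizontal distance between palette2 and pocket3 below 0.004 m and z of palette2 in the frame of pocket3 below 0.0025 m and angle between palette2's own z axis and vertical below 0.08 rad)) and ((horizontal distance between palette3 and pocket0 below 0.004 m and z of palette3 in the frame of pocket0 below 0.0025 m and angle between palette3's own z axis and vertical below 0.08 rad) or (horizontal distance between palette3 and pocket1 below 0.004 m and z of palette3 in the frame of pocket1 below 0.0025 m and angle between palette3's own z axis and vertical below 0.08 rad) or (horizontal distance between palette3 and pocket2 below 0.004 m and z of palette3 in the frame of pocket2 below 0.0025 m and angle between palette3's own z axis and vertical below 0.08 rad) or (horizontal distance between palette3 and pocket3 below 0.004 m and z of palette3 in the frame of pocket3 below 0.0025 m and angle between palette3's own z axis and vertical below 0.08 rad)) and value of joint drawer above 0.08 m), for 0.2 s.
4. The drawer is pushed shut with the lock still aside (value of joint drawer below 0.004 m and value of joint lock above 0.015 m), for 0.1 s.
5. The lock is slid home again (value of joint lock below 0.006 m), for 0.2 s.
At the end, for the whole second after the job is handed in: Every palette present lies colours up in a pocket of the drawer, centred within 4 mm, within 2.5 mm of the pocket's floor and level within 0.08 rad, at rest; the drawer is shut within 4 mm and the lock is home within 6 mm (((horizontal distance between palette0 and pocket0 below 0.004 m and z of palette0 in the frame of pocket0 below 0.0025 m and angle between palette0's own z axis and vertical below 0.08 rad) or (horizontal distance between palette0 and pocket1 below 0.004 m and z of palette0 in the frame of pocket1 below 0.0025 m and angle between palette0's own z axis and vertical below 0.08 rad) or (horizontal distance between palette0 and pocket2 below 0.004 m and z of palette0 in the frame of pocket2 below 0.0025 m and angle between palette0's own z axis and vertical below 0.08 rad) or (horizontal distance between palette0 and pocket3 below 0.004 m and z of palette0 in the frame of pocket3 below 0.0025 m and angle between palette0's own z axis and vertical below 0.08 rad)) and ((horizontal distance between palette1 and pocket0 below 0.004 m and z of palette1 in the frame of pocket0 below 0.0025 m and angle between palette1's own z axis and vertical below 0.08 rad) or (horizontal distance between palette1 and pocket1 below 0.004 m and z of palette1 in the frame of pocket1 below 0.0025 m and angle between palette1's own z axis and vertical below 0.08 rad) or (horizontal distance between palette1 and pocket2 below 0.004 m and z of palette1 in the frame of pocket2 below 0.0025 m and angle between palette1's own z axis and vertical below 0.08 rad) or (horizontal distance between palette1 and pocket3 below 0.004 m and z of palette1 in the frame of pocket3 below 0.0025 m and angle between palette1's own z axis and vertical below 0.08 rad)) and ((horizontal distance between palette2 and pocket0 below 0.004 m and z of palette2 in the frame of pocket0 below 0.0025 m and angle between palette2's own z axis and vertical below 0.08 rad) or (horizontal distance between palette2 and pocket1 below 0.004 m and z of palette2 in the frame of pocket1 below 0.0025 m and angle between palette2's own z axis and vertical below 0.08 rad) or (horizontal distance between palette2 and pocket2 below 0.004 m and z of palette2 in the frame of pocket2 below 0.0025 m and angle between palette2's own z axis and vertical below 0.08 rad) or (horizontal distance between palette2 and pocket3 below 0.004 m and z of palette2 in the frame of pocket3 below 0.0025 m and angle between palette2's own z axis and vertical below 0.08 rad)) and ((horizontal distance between palette3 and pocket0 below 0.004 m and z of palette3 in the frame of pocket0 below 0.0025 m and angle between palette3's own z axis and vertical below 0.08 rad) or (horizontal distance between palette3 and pocket1 below 0.004 m and z of palette3 in the frame of pocket1 below 0.0025 m and angle between palette3's own z axis and vertical below 0.08 rad) or (horizontal distance between palette3 and pocket2 below 0.004 m and z of palette3 in the frame of pocket2 below 0.0025 m and angle between palette3's own z axis and vertical below 0.08 rad) or (horizontal distance between palette3 and pocket3 below 0.004 m and z of palette3 in the frame of pocket3 below 0.0025 m and angle between palette3's own z axis and vertical below 0.08 rad)) and value of joint drawer below 0.004 m and value of joint lock below 0.006 m and linear speed of each of palette0, palette1, palette2, palette3 below 0.02 m/s); the robot touches nothing.
It fails at once if The red bottle is pushed more than 25 mm from its place or tipped over (distance of polish_red from where it was at the start of the episode above 0.025 m or angle between polish_red's own z axis and vertical above 0.5 rad).
It fails at once if The nude bottle is pushed more than 25 mm from its place or tipped over (distance of polish_nude from where it was at the start of the episode above 0.025 m or angle between polish_nude's own z axis and vertical above 0.5 rad).
It fails at once if The buffer block is pushed more than 25 mm from its place or tipped over (distance of buffer from where it was at the start of the episode above 0.025 m or angle between buffer's own z axis and vertical above 0.5 rad).
It fails at once if The cream jar is pushed more than 25 mm from its place or tipped over (distance of cream_jar from where it was at the start of the episode above 0.025 m or angle between cream_jar's own z axis and vertical above 0.5 rad).
Of palette0, palette1, palette2, palette3 only 2 to 4 are there at a start; the rules pass over those that are not, and their reading is None.
At some moment in a run one of palette0, palette1, palette2, palette3 may be knocked a few centimetres aside while the robot is not near it.
Once in a run the grip may slacken for a moment while it holds something.
It also fails if it takes over 210 s, if anything falls off the work surface, if the arm or the gripper's body presses on something with over 40 N, if the wrist force passes 120 N, or if a joint passes its speed limit or range.

## Working session

There is one attempt and no reset: what is moved stays moved. The work goes in short steps, Python scripts to look and compute and a tool call to move; the robot and the scene stay as the last step left them, time stands still between calls to the robot, and variables do not carry over. Pictures are saved under pics/ and viewed, about 12 in all and at most 16, crops included, and the job is handed in when it is done.

Besides the shell and the picture viewer there is one more tool, called after "Emit:" as name(argument=value, ...), one argument or row to a line, values as JSON. send_rows: Moves the arm, as the interface text tells. Its arguments: {"type":"object","properties":{"motion":{"type":"array"}},"required":["motion"]}

```bash
ls; mkdir -p pics; cat > h.py <<'E'
import numpy as np, cv2
from scipy.spatial.transform import Rotation as R
from cell import env
def rot(q): return R.from_quat([q[1],q[2],q[3],q[0]])
def cal(n):
    c=env.calibration(n); return np.array(c["intrinsics"]),np.array(c["origin"]),rot(c["orientation"]).as_matrix(),c
def ray(n,uv):
    K,o,M,c=cal(n); uv=np.atleast_2d(np.float64(uv))
    x=(uv[:,0]-K[0,2])/K[0,0]; y=(uv[:,1]-K[1,2])/K[1,1]
    if n=="wrist":
        r=np.hypot(x,y); s=np.where(r>1e-9,np.sin(r)/np.maximum(r,1e-9),1); d=np.c_[x*s,-y*s,-np.cos(r)]
    else: d=np.c_[x,-y,-np.ones(len(x))]
    return o,d@M.T
def onz(n,uv,z):
    o,d=ray(n,uv); t=(z-o[2])/d[:,2]; return o+d*t[:,None]
def pts(n,dep):
    v,u=np.mgrid[:420,:560]; o,d=ray(n,np.c_[u.ravel(),v.ravel()])
    K,o,M,c=cal(n); ax=d@(-M[:,2]); P=o+d*(dep.ravel()/ax)[:,None]; return P.reshape(420,560,3)
def snap(n,f):
    p,d=env.camera(n); cv2.imwrite(f"pics/{f}.png",p[:,:,::-1]); np.save(f"pics/{f}.npy",d); return p,d
def st():
    s=env.read_state(); print(s["time_s"],np.round(s["eef_pos"],1),"rv",np.round(np.degrees(rot(s["ee_rot"]).as_rotvec()),1),"F",np.round(s["contact_force"],1),"w",round(s["grip_width"],1),"q",np.round(s["joint_positions"],2)); return s
E
python3 - <<'E'
from h import *
st()
for n in ["top","side"]:
    snap(n,n+"0"); print(n,cal(n)[3])
print(cal("wrist")[3])
a=cv2.imread("pics/top0.png");b=cv2.imread("pics/side0.png")
E
```

```text
pics
0.0 [218.  449.3 230.4] rv [ -40.3 -175.4    0.2] F [ 0.1 -0.2  1. ] w 85.3 q [1.12 0.24 0.   1.34 0.   1.57]
top {'intrinsics': array([[513.38125346,   0.        , 274.9801879 ],
       [  0.        , 513.38125346, 206.68782795],
       [  0.        ,   0.        ,   1.        ]]), 'origin': array([ 375.32425844,   -6.18687352, 1523.91769771]), 'orientation': array([-0.69662369, -0.05457953,  0.04373719,  0.7140193 ])}
side {'intrinsics': array([[530.43777027,   0.        , 283.80732854],
       [  0.        , 530.43777027, 213.76578257],
       [  0.        ,   0.        ,   1.        ]]), 'origin': array([ 275.30145295, 1193.37741315,  968.27103518]), 'orientation': array([-0.10358653, -0.05597714,  0.45156407,  0.88443557])}
{'intrinsics': array([[325.1922621 ,   0.        , 283.43823779],
       [  0.        , 325.1922621 , 209.19483158],
       [  0.        ,   0.        ,   1.        ]]), 'origin': array([153.85900597, 480.62964188, 372.99219509]), 'orientation': array([ 0.8388278 , -0.12068619, -0.07415661,  0.52564586])}
```

View pics/top0.png

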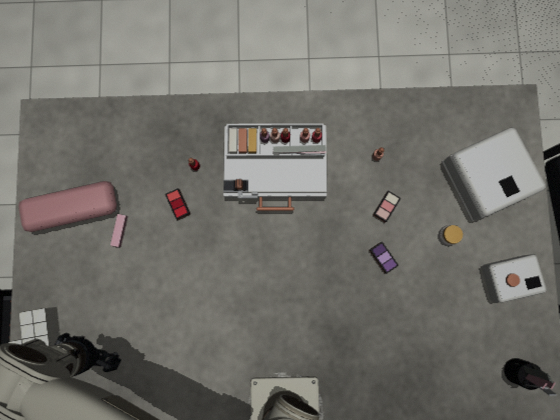

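View pics/side0.png

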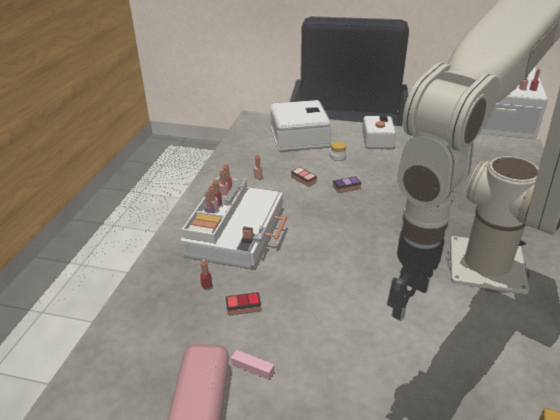

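The top view shows the organiser around (275,160), with its handle at (275,210) and the lock at (238,185). Three palettes are out: red (178,204), pink (387,206) and violet (384,258); there is no teal. The bottles are at (194,164) and (378,154), the buffer at (118,231) and the jar at (452,235). The side view agrees.

```bash
python3 - <<'E'
from h import *
a=cv2.imread("pics/top0.png"); d=np.load("pics/top0.npy"); P=pts("top",d)
hsv=cv2.cvtColor(a,cv2.COLOR_BGR2HSV)
for nm,(u,v) in dict(red=(178,204),pink=(387,206),viol=(384,258),nude=(378,154),redb=(194,164),buf=(118,231),jar=(452,235)).items():
    w=P[v-28:v+29,u-28:u+29]; m=((w[...,2]>10)&(w[...,2]<120)).astype(np.uint8)
    n,l,s,c=cv2.connectedComponentsWithStats(m); k=l[28,28] or 1+np.argmax(s[1:,4])
    q=w[l==k]; z=np.percentile(q[:,2],70); t=q[q[:,2]>z-8][:,:2].astype(np.float32); r=cv2.minAreaRect(t)
    print(nm,np.round(r[0],1),np.round(r[1],1),round(r[2],1),"z",round(float(z),1),len(q))
# organiser
w=P[110:220,215:335]; Q=w[(w[...,2]>52)&(w[...,2]<66)]
r=cv2.minAreaRect(Q[:,:2].astype(np.float32)); print("org",r, np.median(Q[:,2]))
Q=w[(w[...,2]>84)&(w[...,2]<104)&(w[...,0]<660)]; print(np.round(Q,0)[:12])
print("table z",np.median(P[280:330,200:350,2]))
m=(w[...,2]>30)&(w[...,2]<48)&(w[...,0]<np.percentile(Q[:,0],50)); print("handle",np.round(w[m].mean(0),1),np.round(cv2.minAreaRect(w[m][:,:2].astype(np.float32)),1) if 0 else cv2.minAreaRect(w[m][:,:2].astype(np.float32)))
E
```

```text
red [603.2 306. ] [85.5 43.9] 24.3 z 25.7 436
pink [ 580.7 -313.5] [44.4 85.2] 56.3 z 25.5 435
viol [ 430.6 -296.4] [83.6 45. ] 31.5 z 26.2 463
nude [ 735.4 -293.4] [14.9 16. ] 11.9 z 67.1 106
redb [718.6 254.3] [10.9 16.3] 20.9 z 62.8 103
buf [528.8 480.8] [27.9 94.9] 78.0 z 26.9 324
jar [ 490.2 -491.3] [50.8 51.6] 87.1 z 50.9 382
org ((698.4363403320312, 13.115493774414062), (300.9451599121094, 252.0819854736328), 88.146240234375) 60.41479871892375
[[657. 122.  97.]
 [657. 119.  97.]
 [656. 116. 104.]
 [658. 114.  93.]
 [657. 111.  96.]
 [654. 124. 101.]
 [654. 121. 102.]
 [654. 116.  99.]
 [654. 113.  98.]
 [654. 108.  98.]
 [652. 125.  97.]
 [651. 122. 100.]]
table z 0.04921803081572307
handle [597.8  11.2  43.3] ((600.2057495117188, 15.51068115234375), (294.9083251953125, 54.165138244628906), 88.59547424316406)
```

```bash
python3 - <<'E'
from h import *
d=np.load("pics/top0.npy"); P=pts("top",d); a=cv2.imread("pics/top0.png")
w=P[110:225,215:335].reshape(-1,3); 
T=w[(w[:,2]>52)&(w[:,2]<66)]
# front edge per y bin, left/right edge per x bin
fr=np.array([[T[(abs(T[:,1]-y)<4),0].min(),y] for y in range(-120,150,6) if 1]); print("front",np.round(fr[:,0],0))
k=np.polyfit(fr[:,1],fr[:,0],1); print("front line x=",k, "ang deg",np.degrees(np.arctan(k[0])))
e=np.array([[x,T[abs(T[:,0]-x)<4,1].min(),T[abs(T[:,0]-x)<4,1].max()] for x in range(640,700,6)]); print("sides",np.polyfit(e[:,0],e[:,1],1),np.polyfit(e[:,0],e[:,2],1),np.round(e[:,1:].mean(0),1))
G=w[(w[:,2]>88)&(w[:,2]<106)&(w[:,0]<675)&(w[:,1]>80)]; print("grip",G.mean(0),G.min(0),G.max(0))
H=w[(w[:,2]>34)&(w[:,2]<52)&(w[:,0]<605)]; r=cv2.minAreaRect(H[:,:2].astype(np.float32)); print("handle",r,H.mean(0))
s=a[100:230,205:345]; cv2.imwrite("pics/org.png",cv2.resize(s,None,fx=5,fy=4.5,interpolation=cv2.INTER_CUBIC)[:600])
E
```

```text
front [609. 611. 612. 610. 610. 610. 613. 610. 613. 613. 613. 611. 611. 612.
 571. 571. 612. 614. 577. 577. 615. 615. 612. 615. 615. 613. 613. 614.
 615. 615. 599. 615. 615. 628. 619. 619. 620. 621. 621. 668. 617. 617.
 617. 618. 619.]
front line x= [7.28959522e-02 6.11078661e+02] ang deg 4.169255950543356
sides [-5.50417352e-03 -1.30143514e+02] [-9.16366561e-04  1.63907367e+02] [-133.8  163.3]
grip [644.67899357 116.36936709  97.83650196] [632.11596965 107.62051175  88.63409639] [658.06440107 125.56256867 105.01703003]
handle ((588.1629028320312, 15.83880615234375), (32.45027542114258, 107.97743225097656), 0.24922439455986023) [581.41943779  15.82545223  43.91390393]
```

View pics/org.png

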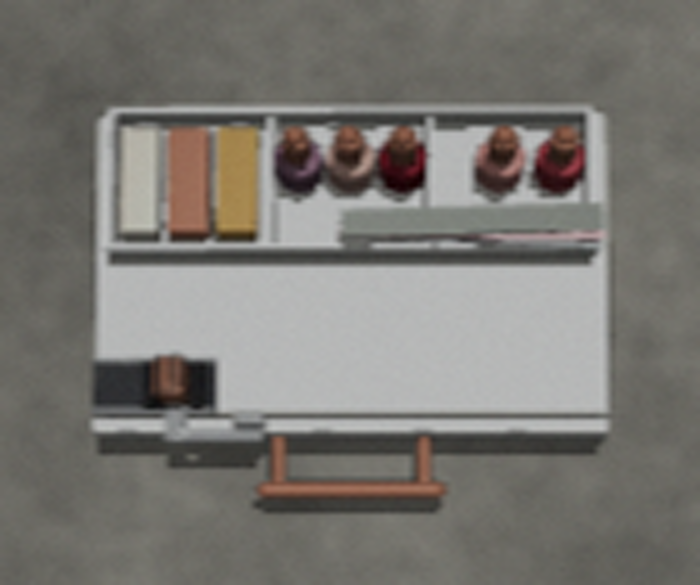

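Origin comes out near (624, 16.7) with a yaw of about -1.5°. The grip, panel and handle measurements all agree with that. Next I move over the lock.

Emit:
send_rows(
  motion=[
    {"travel": [30,-24,0],"dr": [0,0,2.5],"fingers": 60},
    {"travel": [30,-24,0],"dr": [0,0,2.5],"fingers": 60},
    {"travel": [30,-24,0],"dr": [0,0,2.5],"fingers": 60},
    {"travel": [30,-24,0],"dr": [0,0,2.5],"fingers": 60},
    {"travel": [30,-24,0],"dr": [0,0,2.5],"fingers": 60},
    {"travel": [30,-24,0],"dr": [0,0,2.5],"fingers": 60},
    {"travel": [30,-24,0],"dr": [0,0,2.5],"fingers": 60},
    {"travel": [30,-24,0],"dr": [0,0,2.5],"fingers": 60},
    {"travel": [30,-24,0],"dr": [0,0,2.5],"fingers": 60},
    {"travel": [30,-24,0],"dr": [0,0,2.5],"fingers": 60},
  ],
)

```text
time_s: 0.93
eef_pos: [520.0, 201.2, 225.6]
ee_rot: [-0.004, -0.013, 1.0, -0.003]
contact_force: [1.6, 1.1, -0.5]
grip_width: 59.9
```

```bash
cat >> h.py <<'E'
def goto(x,y,z,yaw):
    "remaining shift and turn to TCP target, jaw direction yaw (deg, mod 180), tool down"
    s=st(); M=rot(s["ee_rot"]).as_matrix(); j=np.degrees(np.arctan2(M[1,1],M[0,1])); dy=(yaw-j+90)%180-90
    print("jaw",round(j,1),"d",np.round(np.array([x,y,z])-s["eef_pos"],1),"dyaw",round(dy,1),"tilt",np.round(M[:2,2],3))
E
python3 -c "
from h import *
goto(644.5,116,160,88.5)"
```

```text
0.9333 [520.  201.2 225.6] rv [   2.3 -179.5    0.6] F [ 1.6  1.1 -0.5] w 59.9 q [ 0.37  0.37  0.16  1.38 -0.    0.35]
jaw 91.4 d [124.5 -85.2 -65.6] dyaw -2.9 tilt [-0.008 -0.007]
```

Emit:
send_rows(
  motion=[
    {"travel": [20,-14,-10],"dr": [0,0,-0.5],"fingers": 60},
    {"travel": [20,-14,-10],"dr": [0,0,-0.5],"fingers": 60},
    {"travel": [20,-14,-10],"dr": [0,0,-0.5],"fingers": 60},
    {"travel": [20,-14,-10],"dr": [0,0,-0.5],"fingers": 60},
    {"travel": [20,-14,-10],"dr": [0,0,-0.5],"fingers": 60},
    {"travel": [20,-14,-8],"dr": [0,0,-0.4],"fingers": 60},
    {"travel": [4,-1,-4],"dr": [0,0,0],"fingers": 60},
    {"travel": [0,0,0],"dr": [0,0,0],"fingers": 60},
    {"travel": [0,0,0],"dr": [0,0,0],"fingers": 60},
    {"travel": [0,0,0],"dr": [0,0,0],"fingers": 60},
  ],
)

```text
time_s: 1.77
eef_pos: [652.0, 102.3, 152.7]
ee_rot: [-0.009, 0.02, 1.0, -0.005]
contact_force: [-0.2, -0.2, -0.1]
grip_width: 60.0
```

```bash
python3 - <<'E'
from h import *
goto(644.5,116,80,88.5)
p,d=snap("wrist","w1"); P=pts("wrist",d)
m=(P[...,2]>88)&(P[...,2]<104)&(P[...,0]<670)&(abs(P[...,1]-116)<25)&(d>0); n,l,s,c=cv2.connectedComponentsWithStats(m.astype(np.uint8))
for k in range(1,n):
    if s[k,4]>40: q=P[l==k]; print(s[k],np.round(q.min(0),1),np.round(q.max(0),1),np.round(np.percentile(q[:,2],90),1))
m=(P[...,2]>54)&(P[...,2]<64)&(d>0)&(P[...,0]<640); print(np.round(P[m].min(0)),np.round(P[m].max(0)))
np.save("pics/w1P.npy",P)
E
```

```text
1.7667 [652.  102.3 152.7] rv [  -3.5 -178.9    0.9] F [-0.2 -0.2 -0.1] w 60.0 q [ 0.16  0.62  0.38  1.35 -0.01  0.2 ]
jaw 87.8 d [ -7.5  13.7 -72.7] dyaw 0.7 tilt [-0.019 -0.009]
[ 289  196   28   45 1136] [630.6 105.4  88. ] [658.3 123.4 101.3] 99.6
[ 606. -138.   54.] [640. 163.  64.]
```

View pics/w1.png

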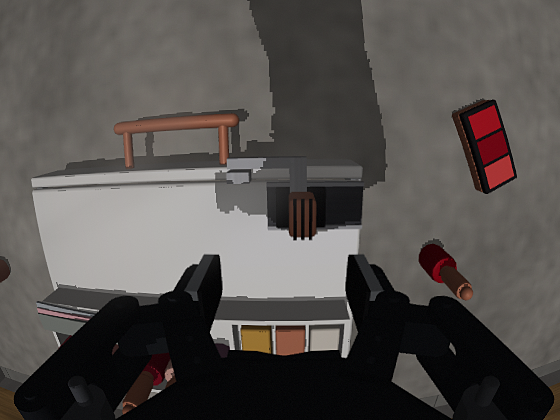

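The wrist view has the grip at (303,215), the hook at (285,165) and the handle at (180,125), with the red palette and bottle at the right. The grip centre comes out at (644.5, 114.5), which agrees with the top view. I'll descend and grasp it.

Emit:
send_rows(
  motion=[
    {"travel": [-3,6,-10],"dr": [0.5,-1.1,0.7],"fingers": 60},
    {"travel": [-3,6,-10],"dr": [0,0,0],"fingers": 60},
    {"travel": [-2,0,-10],"dr": [0,0,0],"fingers": 60},
    {"travel": [0,0,-10],"dr": [0,0,0],"fingers": 60},
    {"travel": [0,0,-10],"dr": [0,0,0],"fingers": 60},
    {"travel": [0,0,-10],"dr": [0,0,0],"fingers": 60},
    {"travel": [0,0,-6],"dr": [0,0,0],"fingers": 60},
    {"travel": [0,0,0],"dr": [0,0,0],"fingers": 60},
    {"travel": [0,0,0],"dr": [0,0,0],"fingers": 60},
    {"travel": [0,0,0],"dr": [0,0,0],"fingers": 60},
  ],
)

```text
time_s: 2.65
eef_pos: [642.0, 121.1, 89.9]
ee_rot: [0.005, 0.009, 1.0, 0.001]
contact_force: [0.6, -0.4, -0.3]
grip_width: 60.1
```

```bash
python3 - <<'E'
from h import *
goto(644.5,114.5,82,88.5)
P=np.load("pics/w1P.npy"); w=P[(P[...,2]>56.5)&(P[...,2]<61.5)]
w=P[(P[...,2]>40)&(P[...,2]<61)&(P[...,0]<660)]
ys=[y for y in list(range(-120,20,6))+list(range(125,155,6))]
fr=np.array([[y,w[(abs(w[:,1]-y)<3)&(w[:,2]>54),0].min()] for y in ys]); print(np.round(fr[:,1],0))
k=np.polyfit(fr[:,0],fr[:,1],1); r=fr[:,1]-np.polyval(k,fr[:,0]); g=abs(r)<4; k=np.polyfit(fr[g,0],fr[g,1],1); print(k,np.degrees(k[0]),g.sum())
H=P[(P[...,2]>30)&(P[...,2]<50)&(P[...,0]<592)&(abs(P[...,1])<100)]; rr=cv2.minAreaRect(H[:,:2].astype(np.float32)); print(rr,H.mean(0))
E
```

```text
2.65 [642.  121.1  89.9] rv [  1.6 179.4   0.2] F [ 0.6 -0.4 -0.3] w 60.1 q [0.19 0.62 0.21 1.15 0.   0.2 ]
jaw 89.0 d [ 2.5 -6.6 -7.9] dyaw -0.5 tilt [0.01  0.002]
[609. 609. 609. 609. 610. 609. 609. 610. 610. 610. 611. 611. 610. 611.
 611. 611. 611. 611. 612. 612. 612. 612. 612. 612. 615. 615. 615. 616.
 615.]
[2.50918353e-02 6.11789318e+02] 1.437656260970899 29
((581.3104858398438, 14.18563461303711), (109.200439453125, 21.22261619567871), 89.97090911865234) [578.59168982  17.49903444  44.31300919]
```

Emit:
send_rows(
  motion=[
    {"travel": [1,-3,-5],"dr": [0,0.5,-0.5],"fingers": 60},
    {"travel": [1,-3,-5],"dr": [0,0,0],"fingers": 60},
    {"travel": [0,0,-3],"dr": [0,0,0],"fingers": 60},
    {"travel": [0,0,0],"dr": [0,0,0],"fingers": 10},
    {"travel": [0,0,0],"dr": [0,0,0],"fingers": 10},
    {"travel": [0,0,0],"dr": [0,0,0],"fingers": 10},
    {"travel": [0,0,0],"dr": [0,0,0],"fingers": 10},
    {"travel": [0,0,0],"dr": [0,0,0],"fingers": 10},
    {"travel": [0,0,0],"dr": [0,0,0],"fingers": 10},
    {"travel": [0,0,0],"dr": [0,0,0],"fingers": 10},
  ],
)

```text
time_s: 3.48
eef_pos: [645.9, 113.6, 77.0]
ee_rot: [0.002, 0.014, 1.0, 0.001]
contact_force: [-0.1, -0.0, -0.5]
grip_width: 16.6
```

Emit:
send_rows(
  motion=[
    {"travel": [0.1,4,0],"dr": [0,0,0],"fingers": 10},
    {"travel": [0.1,4,0],"dr": [0,0,0],"fingers": 10},
    {"travel": [0.1,4,0],"dr": [0,0,0],"fingers": 10},
    {"travel": [0.1,4,0],"dr": [0,0,0],"fingers": 10},
    {"travel": [0.1,4,0],"dr": [0,0,0],"fingers": 10},
    {"travel": [0.1,4,0],"dr": [0,0,0],"fingers": 10},
    {"travel": [0.1,3,0],"dr": [0,0,0],"fingers": 10},
    {"travel": [0,2,0],"dr": [0,0,0],"fingers": 10},
    {"travel": [0,2,0],"dr": [0,0,0],"fingers": 10},
    {"travel": [0,2,0],"dr": [0,0,0],"fingers": 10},
  ],
)

```text
time_s: 4.32
eef_pos: [646.6, 142.0, 77.0]
ee_rot: [0.002, 0.016, 1.0, -0.007]
contact_force: [0.6, -9.1, 0.5]
grip_width: 16.5
```

Emit:
send_rows(
  motion=[
    {"travel": [0,2,0],"dr": [0,0,0],"fingers": 10},
    {"travel": [0,2,0],"dr": [0,0,0],"fingers": 10},
    {"travel": [0,2,0],"dr": [0,0,0],"fingers": 10},
    {"travel": [0,0,0],"dr": [0,0,0],"fingers": 60},
    {"travel": [0,0,0],"dr": [0,0,0],"fingers": 60},
    {"travel": [0,0,0],"dr": [0,0,0],"fingers": 60},
    {"travel": [0,0,0],"dr": [0,0,0],"fingers": 60},
    {"travel": [0,0,0],"dr": [0,0,0],"fingers": 60},
    {"travel": [0,0,10],"dr": [0,0,0],"fingers": 60},
    {"travel": [0,0,25],"dr": [0,0,0],"fingers": 60},
  ],
)

```text
time_s: 5.15
eef_pos: [642.7, 144.8, 107.6]
ee_rot: [-0.004, 0.017, 1.0, -0.011]
contact_force: [0.2, -0.7, -0.2]
grip_width: 60.0
```

```bash
python3 - <<'E'
from h import *
goto(555,17,130,88.5)
p,d=snap("wrist","w2"); P=pts("wrist",d)
m=(P[...,2]>85)&(P[...,2]<104)&(P[...,0]<670)&(P[...,0]>625)&(abs(P[...,1]-136)<35)&(d>150)
q=P[m]; print(len(q)); 
if len(q): print(np.round(np.percentile(q,[3,97],axis=0),1))
E
```

```text
5.15 [642.7 144.8 107.6] rv [  -3.1 -179.5    2. ] F [ 0.2 -0.7 -0.2] w 60.0 q [ 0.23  0.64  0.29  1.24 -0.02  0.27]
jaw 88.0 d [ -87.7 -127.8   22.4] dyaw 0.5 tilt [-0.008 -0.023]
483
[[635.7 133.7  85.7]
 [654.6 151.5 103.8]]
```

View pics/w2.png

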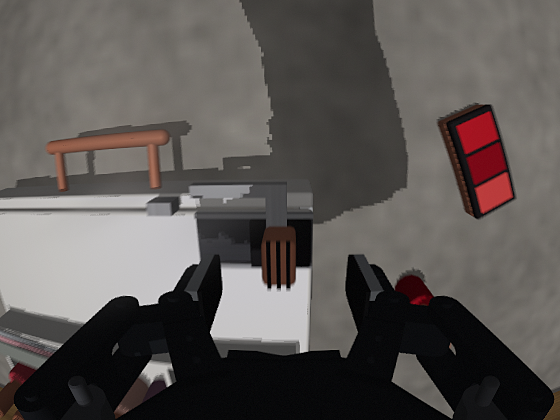

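The lock now reads about 28 mm aside. In the image the hook at (235,190) is clear of the catch at (162,206). Before inserting the fingers I'll measure the bar precisely.

```bash
python3 - <<'E'
from h import *
for P,nm in((np.load("pics/w1P.npy"),"w1"),(pts("top",np.load("pics/top0.npy")),"top")):
    for lo,hi in((42,52),(44,50)):
        H=P[(P[...,2]>lo)&(P[...,2]<hi)&(P[...,0]<605)&(P[...,0]>560)&(abs(P[...,1]-17)<30)]; print(nm,len(H),np.round(H.mean(0),1),np.round(H.min(0),1),np.round(H.max(0),1))
E
```

```text
w1 872 [577.4  17.9  44.7] [571.1 -12.9  42. ] [583.1  46.9  47.4]
w1 650 [577.4  18.1  45.2] [572.3 -12.9  44. ] [583.   46.9  47.4]
top 61 [578.1  19.3  45.6] [572.7 -12.   42.2] [582.8  46.3  51.6]
top 37 [578.7  16.   46.2] [572.7 -11.9  44.1] [582.6  46.   49.6]
```

Emit:
send_rows(
  motion=[
    {"travel": [-4,-14,10],"dr": [0.3,-0.2,0],"fingers": 0},
    {"travel": [-4,-14,10],"dr": [0.3,-0.2,0],"fingers": 0},
    {"travel": [-4,-14,5],"dr": [0.3,0,0],"fingers": 0},
    {"travel": [-4,-14,0],"dr": [0.3,0,0.5],"fingers": 0},
    {"travel": [-4,-14,0],"dr": [0,0,0],"fingers": 0},
    {"travel": [-4,-14,0],"dr": [0,0,0],"fingers": 0},
    {"travel": [-4,-14,0],"dr": [0,0,0],"fingers": 0},
    {"travel": [-4,-14,0],"dr": [0,0,0],"fingers": 0},
    {"travel": [-4,-8,0],"dr": [0,0,0],"fingers": 0},
    {"travel": [-4,0,0],"dr": [0,0,0],"fingers": 0},
  ],
)

```text
time_s: 6.03
eef_pos: [605.3, 16.6, 148.9]
ee_rot: [0.011, 0.013, 1.0, 0.003]
contact_force: [-0.2, -1.3, 0.5]
grip_width: 0.2
```

```bash
python3 - <<'E'
from h import *
goto(599,17,28,88.5)
p,d=snap("wrist","w3"); P=pts("wrist",d)
for y in(-15,0,17,35,50):
    H=P[(P[...,2]>38)&(P[...,2]<52)&(P[...,0]<592)&(P[...,0]>560)&(abs(P[...,1]-y)<5)]; print(y,len(H),np.round(H.mean(0),1),np.round(np.percentile(H[:,0],[3,97]),1))
E
```

```text
6.0333 [605.3  16.6 148.9] rv [  2.4 178.8   0.5] F [-0.2 -1.3  0.5] w 0.2 q [0.03 0.48 0.13 1.2  0.   0.05]
jaw 88.5 d [  -6.3    0.4 -120.9] dyaw 0.0 tilt [0.022 0.005]
-15 195 [574.8 -15.   43.9] [569.9 580.9]
0 182 [ 5.75e+02 -1.00e-01  4.42e+01] [570.3 580.2]
17 179 [575.5  17.3  44.1] [570.9 580.6]
35 179 [575.9  35.   44.2] [571.4 581.1]
50 224 [578.3  50.7  43.7] [571.6 590.3]
```

Emit:
send_rows(
  motion=[
    {"travel": [-4,0,-15],"dr": [-0.3,0.6,0],"fingers": 0},
    {"travel": [-3,0,-15],"dr": [0,0.6,0],"fingers": 0},
    {"travel": [0,0,-15],"dr": [0,0,0],"fingers": 0},
    {"travel": [0,0,-15],"dr": [0,0,0],"fingers": 0},
    {"travel": [0,0,-15],"dr": [0,0,0],"fingers": 0},
    {"travel": [0,0,-6],"dr": [0,0,0],"fingers": 0},
    {"travel": [0,0,-4],"dr": [0,0,0],"fingers": 0},
    {"travel": [0,0,0],"dr": [0,0,0],"fingers": 0},
    {"travel": [0,0,0],"dr": [0,0,0],"fingers": 0},
    {"travel": [0,0,0],"dr": [0,0,0],"fingers": 0},
  ],
)

```text
time_s: 6.92
eef_pos: [595.3, 21.9, 57.3]
ee_rot: [-0.002, 0.01, 1.0, 0.002]
contact_force: [-0.1, 0.3, -0.2]
grip_width: 0.4
```

```bash
python3 - <<'E'
from h import *
goto(597.5,17,28,88.5)
E
```

```text
6.9167 [595.3  21.9  57.3] rv [  -1.8 -179.7   -0.3] F [-0.1  0.3 -0.2] w 0.4 q [0.03 0.55 0.   1.02 0.   0.06]
jaw 88.8 d [  2.2  -4.9 -29.3] dyaw -0.3 tilt [-0.005  0.003]
```

Emit:
send_rows(
  motion=[
    {"travel": [2,-3,0],"dr": [0,0,0],"fingers": 0},
    {"travel": [0,0,-5],"dr": [0,0,0],"fingers": 0},
    {"travel": [0,0,-6],"dr": [0,0,0],"fingers": 0},
    {"travel": [0,0,-6],"dr": [0,0,0],"fingers": 0},
    {"travel": [0,0,-6],"dr": [0,0,0],"fingers": 0},
    {"travel": [0,0,-5],"dr": [0,0,0],"fingers": 0},
    {"travel": [0,0,0],"dr": [0,0,0],"fingers": 0},
    {"travel": [-3,0,0],"dr": [0,0,0],"fingers": 0},
    {"travel": [-6,0,0],"dr": [0,0,0],"fingers": 0},
    {"travel": [-10,0,0],"dr": [0,0,0],"fingers": 0},
  ],
)

```text
time_s: 7.75
eef_pos: [583.3, 18.6, 29.3]
ee_rot: [0.003, 0.01, 1.0, 0.002]
contact_force: [2.4, 0.6, -1.4]
grip_width: -0.1
```

Emit:
send_rows(
  motion=[
    {"travel": [-12,0.3,0],"dr": [0,0,0],"fingers": 0},
    {"travel": [-12,0.3,0],"dr": [0,0,0],"fingers": 0},
    {"travel": [-12,0.3,0],"dr": [0,0,0],"fingers": 0},
    {"travel": [-12,0.3,0],"dr": [0,0,0],"fingers": 0},
    {"travel": [-12,0.3,0],"dr": [0,0,0],"fingers": 0},
    {"travel": [-12,0.3,0],"dr": [0,0,0],"fingers": 0},
    {"travel": [-12,0.3,0],"dr": [0,0,0],"fingers": 0},
    {"travel": [-12,0.3,0],"dr": [0,0,0],"fingers": 0},
    {"travel": [-10,0,0],"dr": [0,0,0],"fingers": 0},
    {"travel": [-5,0,0],"dr": [0,0,0],"fingers": 0},
  ],
)

```text
time_s: 8.58
eef_pos: [475.6, 21.2, 34.0]
ee_rot: [0.017, 0.01, 1.0, 0.002]
contact_force: [0.9, -0.2, -0.7]
grip_width: 0.0
```

Emit:
send_rows(
  motion=[
    {"travel": [-3,0,0],"dr": [0,0,0],"fingers": 0},
    {"travel": [-3,0,0],"dr": [0,0,0],"fingers": 0},
    {"travel": [-3,0,0],"dr": [0,0,0],"fingers": 0},
    {"travel": [-3,0,0],"dr": [0,0,0],"fingers": 0},
    {"travel": [-2,0,0],"dr": [0,0,0],"fingers": 0},
    {"travel": [-2,0,0],"dr": [0,0,0],"fingers": 0},
    {"travel": [-2,0,0],"dr": [0,0,0],"fingers": 0},
    {"travel": [-2,0,0],"dr": [0,0,0],"fingers": 0},
    {"travel": [-2,0,0],"dr": [0,0,0],"fingers": 0},
    {"travel": [-2,0,0],"dr": [0,0,0],"fingers": 0},
  ],
)

```text
time_s: 9.42
eef_pos: [465.4, 21.1, 38.6]
ee_rot: [0.032, 0.011, 0.999, 0.002]
contact_force: [4.6, -0.1, -2.5]
grip_width: 0.2
```

Emit:
send_rows(
  motion=[
    {"travel": [2,0,-2],"dr": [0,1,0],"fingers": 0},
    {"travel": [0,0,-3],"dr": [0,1,0],"fingers": 0},
    {"travel": [0,0,-4],"dr": [0,1,0],"fingers": 0},
    {"travel": [-2,0,0],"dr": [0,0.5,0],"fingers": 0},
    {"travel": [-3,0,0],"dr": [0,0.2,0],"fingers": 0},
    {"travel": [-3,0,0],"dr": [0,0.2,0],"fingers": 0},
    {"travel": [-3,0,0],"dr": [0,0.2,0],"fingers": 0},
    {"travel": [-3,0,0],"dr": [0,0.2,0],"fingers": 0},
    {"travel": [-3,0,0],"dr": [0,0.2,0],"fingers": 0},
    {"travel": [-3,0,0],"dr": [0,0.2,0],"fingers": 0},
  ],
)

```text
time_s: 10.25
eef_pos: [465.4, 21.1, 29.5]
ee_rot: [0.001, 0.011, 1.0, 0.002]
contact_force: [7.5, -0.9, -5.8]
grip_width: 0.1
```

Emit:
send_rows(
  motion=[
    {"travel": [8,0,0],"dr": [0,0,0],"fingers": 0},
    {"travel": [3,0,8],"dr": [0,0,0],"fingers": 0},
    {"travel": [0,0,20],"dr": [0,0,0],"fingers": 0},
    {"travel": [0,0,40],"dr": [0,0,0],"fingers": 0},
    {"travel": [0,0,40],"dr": [0,0,0],"fingers": 0},
    {"travel": [0,0,40],"dr": [0,0,0],"fingers": 60},
    {"travel": [0,0,40],"dr": [0,0,0],"fingers": 60},
    {"travel": [0,0,20],"dr": [0,0,0],"fingers": 60},
    {"travel": [0,0,0],"dr": [0,0,0],"fingers": 60},
    {"travel": [0,0,0],"dr": [0,0,0],"fingers": 60},
  ],
)

```text
time_s: 11.08
eef_pos: [465.1, 20.8, 245.7]
ee_rot: [-0.013, 0.011, 1.0, 0.001]
contact_force: [-0.4, -0.8, -0.4]
grip_width: 59.6
```

```bash
python3 - <<'E'
from h import *
goto(470,17,240,88.5)
p,d=snap("wrist","w4"); P=pts("wrist",d); np.save("pics/w4P.npy",P)
p,d=snap("top","top1")
E
```

```text
11.0833 [465.1  20.8 245.7] rv [  -2.  -178.5   -0.2] F [-0.4 -0.8 -0.4] w 59.6 q [ 0.04  0.19 -0.03  1.38  0.    0.06]
jaw 88.7 d [ 4.9 -3.8 -5.7] dyaw -0.2 tilt [-0.027  0.003]
```

View pics/w4.png

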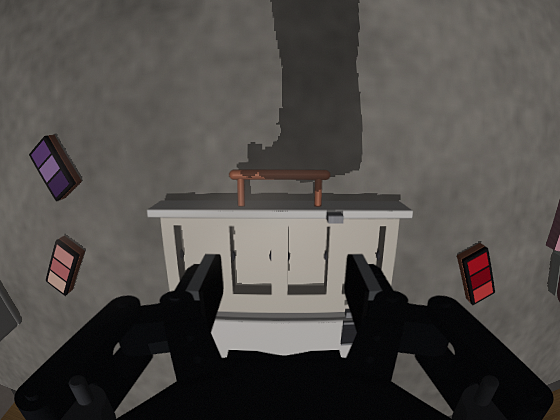

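The drawer is out. The pocket slots show at y≈260 in the image, and the handle is at (280,175). Now I'll measure the pocket floors.

```bash
python3 - <<'E'
from h import *
P=np.load("pics/w4P.npy"); T=pts("top",np.load("pics/top1.npy"))
for nm,Q in(("w4",P),("top",T)):
    m=((Q[...,2]>12)&(Q[...,2]<34)&(Q[...,0]>495)&(Q[...,0]<605)&(abs(Q[...,1]-18)<140)).astype(np.uint8)
    n,l,s,c=cv2.connectedComponentsWithStats(m)
    for k in range(1,n):
        if s[k,4]>40:
            q=Q[l==k]; r=cv2.minAreaRect(q[:,:2].astype(np.float32)); print(nm,s[k,4],np.round(r[0],1),np.round(r[1],1),round(r[2],1),"z",np.round(np.median(q[:,2]),1))
    w=Q[(Q[...,2]>36)&(Q[...,2]<52)&(Q[...,0]<460)&(Q[...,0]>430)&(abs(Q[...,1]-18)<30)]; print("bar",np.round(w.mean(0),1))
    w=Q[(Q[...,2]>52)&(Q[...,2]<64)&(Q[...,0]<520)]; print("panel front x",[round(w[abs(w[:,1]-y)<5,0].min(),1) for y in(-100,-60,-20,20,60,100,140)])
E
```

```text
w4 1309 [543.  -88.3] [42.2 68.8] 87.9 z 21.9
w4 2420 [553.2 -20.1] [46.3 82.6] 88.7 z 21.8
w4 2442 [554.9  47.8] [46.7 81.9] 88.7 z 21.7
w4 1257 [555.8 115.2] [43.8 83.3] 87.3 z 21.7
bar [449.8  17.7  44. ]
panel front x [np.float64(482.0), np.float64(482.8), np.float64(484.2), np.float64(485.2), np.float64(486.4), np.float64(487.2), np.float64(488.3)]
top 136 [556.5 132.8] [86.  15.3] 0.9 z 22.2
top 473 [550.9 -83.4] [44.8 85.4] 88.2 z 22.3
bar [nan nan nan]<stdin>:9: RuntimeWarning: Mean of empty slice.
  ret = um.true_divide(
Traceback (most recent call last):
ValueError: zero-size array to reduction operation minimum which has no identity
```

Emit:
send_rows(
  motion=[
    {"travel": [20,0,0],"dr": [0,-0.8,0],"fingers": 60},
    {"travel": [20,0,0],"dr": [0,-0.7,0],"fingers": 60},
    {"travel": [20,0,0],"dr": [0,0,0],"fingers": 60},
    {"travel": [20,0,0],"dr": [0,0,0],"fingers": 60},
    {"travel": [20,0,0],"dr": [0,0,0],"fingers": 60},
    {"travel": [20,0,0],"dr": [0,0,0],"fingers": 60},
    {"travel": [20,0,0],"dr": [0,0,0],"fingers": 60},
    {"travel": [15,0,0],"dr": [0,0,0],"fingers": 60},
    {"travel": [0,0,0],"dr": [0,0,0],"fingers": 60},
    {"travel": [0,0,0],"dr": [0,0,0],"fingers": 60},
  ],
)

```text
time_s: 12.02
eef_pos: [611.8, 20.2, 219.3]
ee_rot: [-0.026, 0.011, 1.0, 0.0]
contact_force: [-0.3, 0.2, 0.0]
grip_width: 60.1
```

```bash
python3 - <<'E'
from h import *
goto(600,300,150,88.5)
p,d=snap("wrist","w5"); Q=pts("wrist",d)
m=((Q[...,2]>12)&(Q[...,2]<34)&(Q[...,0]>495)&(Q[...,0]<605)&(abs(Q[...,1]-18)<140)).astype(np.uint8)
n,l,s,c=cv2.connectedComponentsWithStats(m)
for k in range(1,n):
    if s[k,4]>40:
        q=Q[l==k]; q=q[q[:,2]<27];r=cv2.minAreaRect(q[:,:2].astype(np.float32)); print(s[k,4],np.round(r[0],1),np.round(r[1],1),round(r[2],1),"z",np.round(np.median(q[:,2]),1),q.min(0),q.max(0))
w=Q[(Q[...,2]>36)&(Q[...,2]<52)&(Q[...,0]<460)&(Q[...,0]>430)&(abs(Q[...,1]-18)<30)]; print("bar",np.round(w.mean(0),1))
w=Q[(Q[...,2]>36)&(Q[...,2]<52)&(Q[...,0]<460)&(Q[...,0]>430)&(abs(Q[...,1]-18)<90)]; print("bar ends",w.min(0),w.max(0))
E
```

```text
12.0167 [611.8  20.2 219.3] rv [-1.90e+00 -1.77e+02 -1.00e-01] F [-0.3  0.2  0. ] w 60.1 q [0.03 0.52 0.38 1.49 0.   0.05]
jaw 88.7 d [-11.8 279.8 -69.3] dyaw -0.2 tilt [-0.052  0.001]
3797 [548.8 -20. ] [46.4 87.9] 88.5 z 21.5 [504.67083376 -43.68887975  19.06141162] [593.3223428    4.35034652  26.95851185]
3903 [550.7  47.6] [47.3 87.5] 88.8 z 21.5 [506.75188927  23.13336893  18.57398691] [594.70586338  72.16060855  26.90748706]
3215 [547.  -88.3] [42.3 88.2] 88.4 z 21.6 [ 502.75948466 -110.19849911   18.87761049] [591.52513368 -66.71048359  26.96006323]
3366 [552.5 115.9] [42.9 88.3] 88.5 z 21.5 [507.94157444  93.86323392  18.48186144] [596.7028819  138.23395654  26.92806743]
bar [450.7  18.3  43.6]
bar ends [443.9053063  -37.94693266  38.2523901 ] [459.95697426  72.18153017  47.06666144]
```

View pics/w5.png

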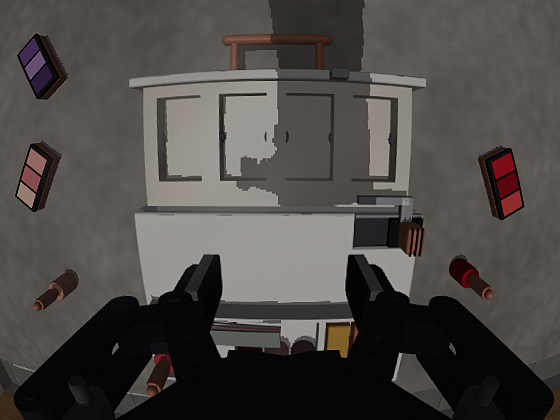

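The four pockets are visible at x≈182–380 and y≈138, and all palettes are still in place. Pocket sizes measure about 47×88 mm, so the coordinates look sound. Next I go to the red palette.

Emit:
send_rows(
  motion=[
    {"travel": [0,30,0],"dr": [0,-0.6,2.5],"fingers": 80},
    {"travel": [0,30,0],"dr": [0,-0.6,2.5],"fingers": 80},
    {"travel": [0,30,0],"dr": [0,-0.6,2.5],"fingers": 80},
    {"travel": [0,30,0],"dr": [0,-0.6,2.5],"fingers": 80},
    {"travel": [0,30,0],"dr": [0,-0.6,2.5],"fingers": 80},
    {"travel": [0,30,0],"dr": [0,0,2.5],"fingers": 80},
    {"travel": [0,30,0],"dr": [0,0,2.5],"fingers": 80},
    {"travel": [0,30,0],"dr": [0,0,2.5],"fingers": 80},
    {"travel": [0,20,0],"dr": [0,0,2.5],"fingers": 80},
    {"travel": [0,0,0],"dr": [0,0,2.5],"fingers": 80},
  ],
)

```text
time_s: 12.9
eef_pos: [595.4, 285.1, 212.2]
ee_rot: [-0.009, -0.212, 0.977, -0.005]
contact_force: [-0.5, 0.1, -0.0]
grip_width: 80.0
```

```bash
cat >> h.py <<'E'
def pal(Q,d,x,y,r=70,lo=16,hi=32):
    m=((Q[...,2]>lo)&(Q[...,2]<hi)&(np.hypot(Q[...,0]-x,Q[...,1]-y)<r)&(d>0)).astype(np.uint8)
    n,l,s,c=cv2.connectedComponentsWithStats(m)
    if n<2: print("none"); return
    q=Q[l==1+np.argmax(s[1:,4])]; z=np.median(q[:,2]); q=q[abs(q[:,2]-z)<3]
    R_=cv2.minAreaRect(q[:,:2].astype(np.float32)); w,h=R_[1]; a=R_[2] if w>h else R_[2]+90
    print("pal",np.round(R_[0],1),np.round(sorted(R_[1]),1),"long ang",round((a+90)%180-90,1),"z",round(float(z),1),len(q)); return R_[0],a
E
python3 - <<'E'
from h import *
goto(602,304,150,114.3)
p,d=snap("wrist","w6"); Q=pts("wrist",d); pal(Q,d,603,305)
E
```

```text
12.9 [595.4 285.1 212.2] rv [  38.  -174.9    0.9] F [-0.5  0.1 -0. ] w 80.0 q [ 0.45  0.6   0.5   1.49 -0.01  0.02]
jaw 114.5 d [  6.6  18.9 -62.2] dyaw -0.2 tilt [-0.015 -0.014]
pal [602.3 302.3] [44.2 84.5] long ang 23.7 z 24.1 3195
```

Emit:
send_rows(
  motion=[
    {"travel": [2,6,-18],"dr": [0.8,-0.9,-0.8],"fingers": 80},
    {"travel": [2,6,-18],"dr": [0,0,0],"fingers": 80},
    {"travel": [2,5,-18],"dr": [0,0,0],"fingers": 80},
    {"travel": [1,0,-18],"dr": [0,0,0],"fingers": 80},
    {"travel": [0,0,-18],"dr": [0,0,0],"fingers": 80},
    {"travel": [0,0,-18],"dr": [0,0,0],"fingers": 80},
    {"travel": [0,0,-18],"dr": [0,0,0],"fingers": 80},
    {"travel": [0,0,-10],"dr": [0,0,0],"fingers": 80},
    {"travel": [0,0,0],"dr": [0,0,0],"fingers": 80},
    {"travel": [0,0,0],"dr": [0,0,0],"fingers": 80},
  ],
)

```text
time_s: 13.78
eef_pos: [593.0, 292.9, 71.6]
ee_rot: [-0.004, -0.2, 0.98, -0.002]
contact_force: [0.1, -0.3, 0.2]
grip_width: 79.6
```

```bash
python3 - <<'E'
from h import *
goto(602.0,302,13,113.7)
p,d=snap("wrist","w7"); Q=pts("wrist",d); pal(Q,d,603,305)
E
```

```text
13.7833 [593.  292.9  71.6] rv [  35.9 -175.9    0.4] F [ 0.1 -0.3  0.2] w 79.6 q [ 0.46  0.66  0.24  1.16 -0.    0.06]
jaw 113.1 d [  9.    9.1 -58.6] dyaw 0.6 tilt [-0.007 -0.006]
pal [602.9 303.9] [44.5 84.6] long ang 23.5 z 24.3 8089
```

Emit:
send_rows(
  motion=[
    {"travel": [5,5,-8],"dr": [0.3,-0.4,0.3],"fingers": 80},
    {"travel": [5,5,-8],"dr": [0,0,0],"fingers": 80},
    {"travel": [1,1,-10],"dr": [0,0,0],"fingers": 80},
    {"travel": [0.5,0.2,-10],"dr": [0,0,0],"fingers": 80},
    {"travel": [0.5,0.2,-10],"dr": [0,0,0],"fingers": 80},
    {"travel": [0.5,0,-5],"dr": [0,0,0],"fingers": 80},
    {"travel": [0,0,0],"dr": [0,0,0],"fingers": 80},
    {"travel": [0,0,0],"dr": [0,0,0],"fingers": 80},
    {"travel": [0,0,0],"dr": [0,0,0],"fingers": 80},
    {"travel": [0,0,0],"dr": [0,0,0],"fingers": 80},
  ],
)

```text
time_s: 14.67
eef_pos: [609.0, 306.6, 18.7]
ee_rot: [0.004, -0.202, 0.979, 0.001]
contact_force: [-0.0, -0.2, 0.3]
grip_width: 80.2
```

```bash
python3 - <<'E'
from h import *
goto(602.3,303,13,113.6)
E
```

```text
14.6667 [609.  306.6  18.7] rv [-3.630e+01  1.759e+02  1.000e-01] F [-0.  -0.2  0.3] w 80.2 q [ 0.47  0.74  0.24  1.06 -0.    0.06]
jaw 113.4 d [-6.7 -3.6 -5.7] dyaw 0.2 tilt [0.007 0.002]
```

Emit:
send_rows(
  motion=[
    {"travel": [-6,-3.5,-3],"dr": [0,0.4,0.2],"fingers": 80},
    {"travel": [0,0,-3],"dr": [0,0,0],"fingers": 80},
    {"travel": [0,0,0],"dr": [0,0,0],"fingers": 30},
    {"travel": [0,0,0],"dr": [0,0,0],"fingers": 30},
    {"travel": [0,0,0],"dr": [0,0,0],"fingers": 30},
    {"travel": [0,0,0],"dr": [0,0,0],"fingers": 30},
    {"travel": [0,0,0],"dr": [0,0,0],"fingers": 30},
    {"travel": [0,0,0],"dr": [0,0,0],"fingers": 30},
    {"travel": [0,0,0],"dr": [0,0,0],"fingers": 30},
    {"travel": [0,0,0],"dr": [0,0,0],"fingers": 30},
  ],
)

```text
time_s: 15.5
eef_pos: [603.6, 303.2, 14.9]
ee_rot: [0.002, -0.204, 0.979, 0.002]
contact_force: [-0.7, 0.1, -0.2]
grip_width: 42.4
```

```bash
python3 - <<'E'
from h import *
goto(602.3,303,13,113.6)
E
```

```text
15.5 [603.6 303.2  14.9] rv [-36.7 176.    0.3] F [-0.7  0.1 -0.2] w 42.4 q [0.46 0.73 0.21 1.05 0.   0.05]
jaw 113.6 d [-1.3 -0.2 -1.9] dyaw 0.0 tilt [0.003 0.005]
```

Emit:
send_rows(
  motion=[
    {"travel": [0,0,20],"dr": [0,0,0],"fingers": 30},
    {"travel": [0,0,30],"dr": [0,0,0],"fingers": 30},
    {"travel": [0,0,35],"dr": [0,0,0],"fingers": 30},
    {"travel": [-5,-15,25],"dr": [0,0,-2],"fingers": 30},
    {"travel": [-8,-28,0],"dr": [0,0,-4],"fingers": 30},
    {"travel": [-8,-30,0],"dr": [0,0,-4],"fingers": 30},
    {"travel": [-8,-30,0],"dr": [0,0,-4],"fingers": 30},
    {"travel": [-8,-30,0],"dr": [0,0,-4],"fingers": 30},
    {"travel": [-8,-30,0],"dr": [0,0,-4],"fingers": 30},
    {"travel": [-4,-20,0],"dr": [0,0,-3],"fingers": 30},
  ],
)

```text
time_s: 16.33
eef_pos: [550.1, 118.7, 126.0]
ee_rot: [0.002, 0.017, 1.0, 0.003]
contact_force: [-0.2, -0.6, -0.6]
grip_width: 42.1
```

```bash
python3 - <<'E'
from h import *
goto(552,113.3,90,88.5)
E
```

```text
16.3333 [550.1 118.7 126. ] rv [  3.1 179.8   0.5] F [-0.2 -0.6 -0.6] w 42.1 q [ 0.21  0.42 -0.01  1.13  0.    0.24]
jaw 88.0 d [  1.9  -5.4 -36. ] dyaw 0.5 tilt [0.003 0.005]
```

Down to z≈80 while correcting, then a relative check with the wrist camera.

Emit:
send_rows(
  motion=[
    {"travel": [1,-5,-8],"dr": [0,0,0.5],"fingers": 30},
    {"travel": [1,0,-10],"dr": [0,0,0],"fingers": 30},
    {"travel": [0,0,-10],"dr": [0,0,0],"fingers": 30},
    {"travel": [0,0,-10],"dr": [0,0,0],"fingers": 30},
    {"travel": [0,0,-6],"dr": [0,0,0],"fingers": 30},
    {"travel": [0,0,0],"dr": [0,0,0],"fingers": 30},
    {"travel": [0,0,0],"dr": [0,0,0],"fingers": 30},
    {"travel": [0,0,0],"dr": [0,0,0],"fingers": 30},
    {"travel": [0,0,0],"dr": [0,0,0],"fingers": 30},
    {"travel": [0,0,0],"dr": [0,0,0],"fingers": 30},
  ],
)

```text
time_s: 17.17
eef_pos: [551.4, 114.8, 75.8]
ee_rot: [-0.0, 0.011, 1.0, 0.003]
contact_force: [0.7, -0.2, -1.1]
grip_width: 42.1
```

```bash
python3 - <<'E'
from h import *
goto(552,113.3,50,88.5)
p,d=snap("wrist","w8"); Q=pts("wrist",d); np.save("pics/w8P.npy",Q)
s=env.read_state(); z=s["eef_pos"][2]+10
pal(Q,d,552,113,r=60,lo=z-4,hi=z+5)
for y0 in(113,47,-19): pal(Q,d,549,y0,r=52,lo=14,hi=30)
E
```

```text
17.1667 [551.4 114.8  75.8] rv [  -2.  -180.    -0.5] F [ 0.7 -0.2 -1.1] w 42.1 q [ 0.2   0.47 -0.08  1.02  0.01  0.22]
jaw 88.7 d [  0.6  -1.5 -25.8] dyaw -0.2 tilt [-0.     0.006]
pal [551.4 114.5] [55.4 84. ] long ang -1.4 z 85.6 14922
pal [515.9 114. ] [ 3.8 47.5] long ang 88.9 z 22.0 466
pal [553.4  43.8] [42.2 84.1] long ang -1.3 z 22.1 6563
pal [551.9 -26.9] [34.  84.1] long ang -1.2 z 22.2 3891
```

View pics/w8.png

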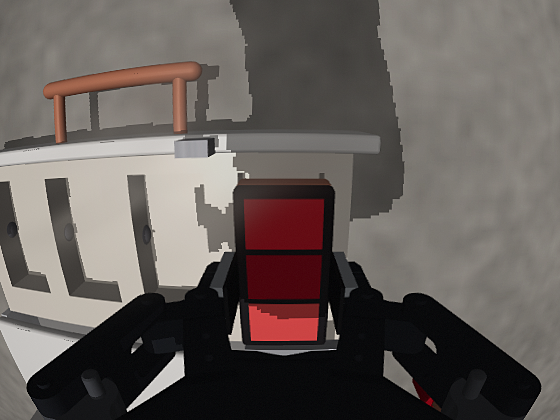

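The palette is held square at (282,265), with the visible end of pocket 3 just ahead of it. The pocket end strip centres at y=114.0 and the palette at 114.5.

Emit:
send_rows(
  motion=[
    {"travel": [0.3,-0.7,-4],"dr": [-0.3,0,0],"fingers": 30},
    {"travel": [0,0,-4],"dr": [0,0,0],"fingers": 30},
    {"travel": [0,0,-3],"dr": [0,0,0],"fingers": 30},
    {"travel": [0,0,0],"dr": [0,0,0],"fingers": 30},
    {"travel": [0,0,0],"dr": [0,0,0],"fingers": 30},
    {"travel": [0,0,0],"dr": [0,0,0],"fingers": 30},
    {"travel": [0,0,0],"dr": [0,0,0],"fingers": 30},
    {"travel": [0,0,0],"dr": [0,0,0],"fingers": 30},
    {"travel": [0,0,0],"dr": [0,0,0],"fingers": 30},
    {"travel": [0,0,0],"dr": [0,0,0],"fingers": 30},
  ],
)

```text
time_s: 18.05
eef_pos: [552.8, 113.9, 65.2]
ee_rot: [0.002, 0.012, 1.0, 0.0]
contact_force: [-0.2, -0.3, -0.4]
grip_width: 42.0
```

```bash
python3 - <<'E'
from h import *
goto(551.7,113.8,50,88.5)
E
```

```text
18.05 [552.8 113.9  65.2] rv [2.100e+00 1.798e+02 1.000e-01] F [-0.2 -0.3 -0.4] w 42.0 q [ 0.2   0.49 -0.09  0.99  0.    0.23]
jaw 88.7 d [ -1.1  -0.1 -15.2] dyaw -0.2 tilt [0.003 0.001]
```

Emit:
send_rows(
  motion=[
    {"travel": [-1,0,-2],"dr": [0,0,0],"fingers": 30},
    {"travel": [-0.2,0,-2],"dr": [0,0,0],"fingers": 30},
    {"travel": [-0.1,0,-2],"dr": [0,0,0],"fingers": 30},
    {"travel": [-0.1,0,-2],"dr": [0,0,0],"fingers": 30},
    {"travel": [0,0,-2],"dr": [0,0,0],"fingers": 30},
    {"travel": [0,0,-2],"dr": [0,0,0],"fingers": 30},
    {"travel": [0,0,0],"dr": [0,0,0],"fingers": 30},
    {"travel": [0,0,0],"dr": [0,0,0],"fingers": 30},
    {"travel": [0,0,0],"dr": [0,0,0],"fingers": 30},
    {"travel": [0,0,0],"dr": [0,0,0],"fingers": 30},
  ],
)

```text
time_s: 18.88
eef_pos: [551.5, 114.0, 51.9]
ee_rot: [0.002, 0.012, 1.0, 0.0]
contact_force: [0.6, -0.0, -1.3]
grip_width: 41.7
```

```bash
python3 - <<'E'
from h import *
goto(551.7,113.8,48,88.5)
E
```

```text
18.8833 [551.5 114.   51.9] rv [2.100e+00 1.798e+02 1.000e-01] F [ 0.6 -0.  -1.3] w 41.7 q [ 0.2   0.5  -0.11  0.96  0.    0.23]
jaw 88.7 d [ 0.2 -0.2 -3.9] dyaw -0.2 tilt [0.004 0.001]
```

Inserted 9 mm with no contact force. I'll lower slightly, release and lift.

Emit:
send_rows(
  motion=[
    {"travel": [0,0,-2],"dr": [0,0,0],"fingers": 30},
    {"travel": [0,0,-1],"dr": [0,0,0],"fingers": 30},
    {"travel": [0,0,0],"dr": [0,0,0],"fingers": 65},
    {"travel": [0,0,0],"dr": [0,0,0],"fingers": 65},
    {"travel": [0,0,0],"dr": [0,0,0],"fingers": 65},
    {"travel": [0,0,0],"dr": [0,0,0],"fingers": 65},
    {"travel": [0,0,10],"dr": [0,0,0],"fingers": 65},
    {"travel": [0,0,20],"dr": [0,0,0],"fingers": 0},
    {"travel": [0,0,10],"dr": [0,0,0],"fingers": 0},
    {"travel": [0,0,0],"dr": [0,0,0],"fingers": 0},
  ],
)

```text
time_s: 19.72
eef_pos: [551.0, 113.9, 91.3]
ee_rot: [0.001, 0.012, 1.0, 0.0]
contact_force: [0.7, 0.1, 0.5]
grip_width: 29.0
```

```bash
python3 - <<'E'
from h import *
goto(551.7,113.8,62,88.5)
p,d=snap("wrist","w9"); Q=pts("wrist",d); 
pal(Q,d,552,113,r=60,lo=48,hi=64)
E
```

```text
19.7167 [551.  113.9  91.3] rv [2.100e+00 1.798e+02 1.000e-01] F [0.7 0.1 0.5] w 29.0 q [ 0.2   0.46 -0.06  1.05  0.    0.23]
jaw 88.7 d [  0.7  -0.1 -29.3] dyaw -0.2 tilt [0.003 0.001]
pal [550.9 111.9] [42.8 84.1] long ang -3.1 z 53.6 7406
```

It sits 7.6 mm proud, as expected. Pressing now.

Emit:
send_rows(
  motion=[
    {"travel": [0,0,-8],"dr": [0,0,0],"fingers": 0},
    {"travel": [0,0,-9],"dr": [0,0,0],"fingers": 0},
    {"travel": [0,0,-9],"dr": [0,0,0],"fingers": 0},
    {"travel": [0,0,-6],"dr": [0,0,0],"fingers": 0},
    {"travel": [0,0,-3],"dr": [0,0,0],"fingers": 0},
    {"travel": [0,0,-3],"dr": [0,0,0],"fingers": 0},
    {"travel": [0,0,-3],"dr": [0,0,0],"fingers": 0},
    {"travel": [0,0,-3],"dr": [0,0,0],"fingers": 0},
    {"travel": [0,0,-3],"dr": [0,0,0],"fingers": 0},
    {"travel": [0,0,-3],"dr": [0,0,0],"fingers": 0},
  ],
)

```text
time_s: 20.6
eef_pos: [559.8, 114.8, 46.0]
ee_rot: [0.012, 0.012, 1.0, 0.002]
contact_force: [-2.0, -1.1, 16.8]
grip_width: -0.4
```

Emit:
send_rows(
  motion=[
    {"travel": [0,0,15],"dr": [0,0.7,0],"fingers": 0},
    {"travel": [0,0,25],"dr": [0,0.4,0],"fingers": 0},
    {"travel": [0,0,40],"dr": [0,0,0],"fingers": 0},
    {"travel": [0,0,40],"dr": [0,0,0],"fingers": 80},
    {"travel": [0,-10,20],"dr": [0,0,0],"fingers": 80},
    {"travel": [0,-25,0],"dr": [0,0,0],"fingers": 80},
    {"travel": [0,-30,0],"dr": [0,0,0],"fingers": 80},
    {"travel": [0,-30,0],"dr": [0,0,0],"fingers": 80},
    {"travel": [0,-30,0],"dr": [0,0,0],"fingers": 80},
    {"travel": [0,-20,0],"dr": [0,0,0],"fingers": 80},
  ],
)

```text
time_s: 21.43
eef_pos: [554.5, -33.8, 187.6]
ee_rot: [-0.003, 0.007, 1.0, -0.002]
contact_force: [-0.1, 0.4, -0.5]
grip_width: 80.0
```

```bash
python3 - <<'E'
from h import *
goto(575,-300,150,56.3)
p,d=snap("wrist","w10"); Q=pts("wrist",d); np.save("pics/w10P.npy",Q)
hs=cv2.cvtColor(p,cv2.COLOR_RGB2HSV); m=((hs[...,0]<8)|(hs[...,0]>172))&(hs[...,1]>150)&(hs[...,2]>60)&(abs(Q[...,0]-552)<60)&(abs(Q[...,1]-114)<40)&(Q[...,2]>30)
q=Q[m]; print("red top",len(q),np.round(q.mean(0),1),np.round(np.percentile(q[:,2],[5,50,95]),1),np.round(q.min(0)),np.round(q.max(0)))
w=Q[(abs(Q[...,0]-549)<40)&(abs(Q[...,1]-14)<8)]; print("tray z",np.median(w[:,2]))
w=Q[(Q[...,0]>515)&(Q[...,0]<590)&(abs(Q[...,1]-114)<15)]; print("pocket3 top z near/far",np.median(w[w[:,0]<530,2]),np.median(w[w[:,0]>575,2]))
pal(Q,d,580,-314)
E
```

```text
21.4333 [554.5 -33.8 187.6] rv [  -1.2 -179.7    0.4] F [-0.1  0.4 -0.5] w 80.0 q [-0.06  0.38  0.08  1.28 -0.   -0.04]
jaw 89.2 d [  20.5 -266.2  -37.6] dyaw -32.9 tilt [-0.005 -0.004]
red top 2171 [559.2 107.2  45.6] [44.4 45.6 46.7] [523.  88.  43.] [598. 126.  48.]
tray z 251.30862383881583
pocket3 top z near/far 45.30990369028038 45.490387061440686
pal [ 577.3 -319.9] [45.1 84.6] long ang -33.9 z 24.5 1702
```

Red is flush at z 45.6. On to pink.

Emit:
send_rows(
  motion=[
    {"travel": [1,-30,0],"dr": [0,0,-3.3],"fingers": 80},
    {"travel": [1,-30,0],"dr": [0,0,-3.3],"fingers": 80},
    {"travel": [1,-30,0],"dr": [0,0,-3.3],"fingers": 80},
    {"travel": [1,-30,0],"dr": [0,0,-3.3],"fingers": 80},
    {"travel": [1,-30,0],"dr": [0,0,-3.3],"fingers": 80},
    {"travel": [1,-30,0],"dr": [0,0,-3.3],"fingers": 80},
    {"travel": [1,-30,0],"dr": [0,0,-3.3],"fingers": 80},
    {"travel": [1,-30,0],"dr": [0,0,-3.3],"fingers": 80},
    {"travel": [1,-20,0],"dr": [0,0,-3.3],"fingers": 80},
    {"travel": [0,0,0],"dr": [0,0,-3.2],"fingers": 80},
  ],
)

```text
time_s: 22.32
eef_pos: [556.3, -309.7, 176.9]
ee_rot: [-0.012, 0.305, 0.952, -0.002]
contact_force: [0.6, -0.6, 0.3]
grip_width: 79.6
```

```bash
python3 - <<'E'
from h import *
goto(578,-317,70,56.2)
p,d=snap("wrist","w11"); Q=pts("wrist",d); pal(Q,d,578,-317)
E
```

```text
22.3167 [ 556.3 -309.7  176.9] rv [ -54.4 -170.1    0.3] F [ 0.6 -0.6  0.3] w 79.6 q [-0.5   0.56  0.34  1.38 -0.01  0.12]
jaw 54.5 d [  21.7   -7.3 -106.9] dyaw 1.7 tilt [-0.025  0.004]
pal [ 578.1 -314.9] [44.2 83.7] long ang -33.9 z 23.8 3817
```

Emit:
send_rows(
  motion=[
    {"travel": [6,-2,-15],"dr": [-0.2,-0.7,0.8],"fingers": 80},
    {"travel": [6,-2,-15],"dr": [0,-0.7,0.8],"fingers": 80},
    {"travel": [6,-1,-15],"dr": [0,0,0],"fingers": 80},
    {"travel": [4,0,-15],"dr": [0,0,0],"fingers": 80},
    {"travel": [1,0,-15],"dr": [0,0,0],"fingers": 80},
    {"travel": [1,0,-15],"dr": [0,0,0],"fingers": 80},
    {"travel": [1,0,-15],"dr": [0,0,0],"fingers": 80},
    {"travel": [1,0,-10],"dr": [0,0,0],"fingers": 80},
    {"travel": [0,0,-8],"dr": [0,0,0],"fingers": 80},
    {"travel": [0,0,0],"dr": [0,0,0],"fingers": 80},
  ],
)

```text
time_s: 23.2
eef_pos: [579.1, -307.3, 41.3]
ee_rot: [-0.007, 0.285, 0.959, 0.001]
contact_force: [-0.7, -0.4, 0.2]
grip_width: 80.1
```

```bash
python3 - <<'E'
from h import *
goto(578.5,-315.5,14,56)
p,d=snap("wrist","w12"); Q=pts("wrist",d); pal(Q,d,578,-317)
E
```

```text
23.2 [ 579.1 -307.3   41.3] rv [ -51.  -171.8   -0.2] F [-0.7 -0.4  0.2] w 80.1 q [-0.49  0.68  0.2   1.1  -0.    0.09]
jaw 56.9 d [ -0.6  -8.2 -27.3] dyaw -0.9 tilt [-0.013  0.006]
pal [ 579.2 -316.6] [44.3 84.3] long ang -34.1 z 25.0 11002
```

Emit:
send_rows(
  motion=[
    {"travel": [0,-5,0],"dr": [-0.3,-0.7,-0.9],"fingers": 80},
    {"travel": [0,-4,-4],"dr": [0,0,0],"fingers": 80},
    {"travel": [0,0,-6],"dr": [0,0,0],"fingers": 80},
    {"travel": [0,0,-6],"dr": [0,0,0],"fingers": 80},
    {"travel": [0,0,-6],"dr": [0,0,0],"fingers": 80},
    {"travel": [0,0,-4],"dr": [0,0,0],"fingers": 80},
    {"travel": [0,0,0],"dr": [0,0,0],"fingers": 80},
    {"travel": [0,0,0],"dr": [0,0,0],"fingers": 80},
    {"travel": [0,0,0],"dr": [0,0,0],"fingers": 80},
    {"travel": [0,0,0],"dr": [0,0,0],"fingers": 80},
  ],
)

```text
time_s: 24.08
eef_pos: [581.7, -319.3, 17.9]
ee_rot: [0.004, 0.293, 0.956, -0.001]
contact_force: [-0.5, 1.1, -0.2]
grip_width: 80.0
```

```bash
python3 - <<'E'
from h import *
goto(579,-316.3,14,56)
E
```

```text
24.0833 [ 581.7 -319.3   17.9] rv [ 5.260e+01  1.716e+02 -1.000e-01] F [-0.5  1.1 -0.2] w 80.0 q [-0.5   0.7   0.17  1.02  0.    0.09]
jaw 55.9 d [-2.7  3.  -3.9] dyaw 0.1 tilt [ 0.008 -0.004]
```

Emit:
send_rows(
  motion=[
    {"travel": [-2.5,2.5,-2],"dr": [0.2,0.4,0],"fingers": 80},
    {"travel": [0,0,-1.5],"dr": [0,0,0],"fingers": 80},
    {"travel": [0,0,0],"dr": [0,0,0],"fingers": 30},
    {"travel": [0,0,0],"dr": [0,0,0],"fingers": 30},
    {"travel": [0,0,0],"dr": [0,0,0],"fingers": 30},
    {"travel": [0,0,0],"dr": [0,0,0],"fingers": 30},
    {"travel": [0,0,0],"dr": [0,0,0],"fingers": 30},
    {"travel": [0,0,0],"dr": [0,0,0],"fingers": 30},
    {"travel": [0,0,0],"dr": [0,0,0],"fingers": 30},
    {"travel": [0,0,0],"dr": [0,0,0],"fingers": 30},
  ],
)

```text
time_s: 24.92
eef_pos: [579.9, -316.6, 15.4]
ee_rot: [0.001, 0.293, 0.956, -0.0]
contact_force: [0.2, -0.2, -0.9]
grip_width: 41.8
```

```bash
python3 - <<'E'
from h import *
goto(547,-85,120,88.5)
E
```

```text
24.9167 [ 579.9 -316.6   15.4] rv [ 52.7 172.   -0. ] F [ 0.2 -0.2 -0.9] w 41.8 q [-0.5   0.71  0.16  1.02  0.    0.09]
jaw 56.0 d [-32.9 231.6 104.6] dyaw 32.5 tilt [ 0.003 -0.001]
```

Emit:
send_rows(
  motion=[
    {"travel": [0,0,20],"dr": [0,0,0],"fingers": 30},
    {"travel": [0,0,40],"dr": [0,0,0],"fingers": 30},
    {"travel": [0,10,35],"dr": [0,0,2],"fingers": 30},
    {"travel": [-4,30,10],"dr": [0,0,4.5],"fingers": 30},
    {"travel": [-5,33,0],"dr": [0,0,4.5],"fingers": 30},
    {"travel": [-5,33,0],"dr": [0,0,4.5],"fingers": 30},
    {"travel": [-5,33,0],"dr": [0,0,4.5],"fingers": 30},
    {"travel": [-5,33,0],"dr": [0,0,4.5],"fingers": 30},
    {"travel": [-5,33,0],"dr": [0,0,4.5],"fingers": 30},
    {"travel": [-3,22,0],"dr": [0,0,3.5],"fingers": 30},
  ],
)

```text
time_s: 25.75
eef_pos: [543.7, -86.7, 122.2]
ee_rot: [0.002, 0.006, 1.0, -0.001]
contact_force: [-0.7, -0.1, -1.4]
grip_width: 41.8
```

```bash
python3 - <<'E'
from h import *
goto(547,-85,76,88.5)
E
```

```text
25.75 [543.7 -86.7 122.2] rv [  1.2 179.8  -0.2] F [-0.7 -0.1 -1.4] w 41.8 q [-0.16  0.41 -0.05  1.11 -0.   -0.14]
jaw 89.3 d [  3.3   1.7 -46.2] dyaw -0.8 tilt [ 0.003 -0.003]
```

Emit:
send_rows(
  motion=[
    {"travel": [3,2,-8],"dr": [0.2,0,-0.8],"fingers": 30},
    {"travel": [0,0,-10],"dr": [0,0,0],"fingers": 30},
    {"travel": [0,0,-10],"dr": [0,0,0],"fingers": 30},
    {"travel": [0,0,-10],"dr": [0,0,0],"fingers": 30},
    {"travel": [0,0,-6],"dr": [0,0,0],"fingers": 30},
    {"travel": [0,0,-4],"dr": [0,0,0],"fingers": 30},
    {"travel": [0,0,0],"dr": [0,0,0],"fingers": 30},
    {"travel": [0,0,0],"dr": [0,0,0],"fingers": 30},
    {"travel": [0,0,0],"dr": [0,0,0],"fingers": 30},
    {"travel": [0,0,0],"dr": [0,0,0],"fingers": 30},
  ],
)

```text
time_s: 26.58
eef_pos: [545.1, -84.8, 68.1]
ee_rot: [-0.0, 0.014, 1.0, 0.0]
contact_force: [0.2, -0.1, -0.0]
grip_width: 42.0
```

```bash
cat > chk.py <<'E'
from h import *
import sys
x,y,f=float(sys.argv[1]),float(sys.argv[2]),sys.argv[3]
goto(x,y,51,88.5)
p,d=snap("wrist",f); Q=pts("wrist",d)
z=env.read_state()["eef_pos"][2]+9.5
m=(abs(Q[...,2]-z)<4)&(abs(Q[...,0]-x)<60)&(abs(Q[...,1]-y)<30)&(d>0)
q=Q[m]; ne=[q[abs(q[:,1]-yy)<3,0].min() for yy in(y-14,y,y+14)]; print("held near edge x",np.round(ne,1))
w=q[q[:,0]<x-20]; print("held sides near end y",np.round(np.percentile(w[:,1],[1,99]),1), "mid",round(np.percentile(w[:,1],[1,99]).mean(),1))
pal(Q,d,x,y,r=52,lo=14,hi=28)
E
python3 chk.py 547 -85 w13
```

```text
26.5833 [545.1 -84.8  68.1] rv [-2.5e+00 -1.8e+02 -1.0e-01] F [ 0.2 -0.1 -0. ] w 42.0 q [-0.15  0.46 -0.12  0.99  0.   -0.13]
jaw 88.4 d [  1.9  -0.2 -17.1] dyaw 0.1 tilt [-0.     0.001]
held near edge x [502.1 502.4 502.7]
held sides near end y [-105.6  -62.8] mid -84.2
pal [548.  -34.8] [ 3.5 33.3] long ang -2.2 z 22.0 188
```

Emit:
send_rows(
  motion=[
    {"travel": [2.1,0.2,0],"dr": [0,0,0],"fingers": 30},
    {"travel": [0,0,0],"dr": [0,0,0],"fingers": 30},
    {"travel": [0,0,-2],"dr": [0,0,0],"fingers": 30},
    {"travel": [0,0,-2],"dr": [0,0,0],"fingers": 30},
    {"travel": [0,0,-2],"dr": [0,0,0],"fingers": 30},
    {"travel": [0,0,-2],"dr": [0,0,0],"fingers": 30},
    {"travel": [0,0,0],"dr": [0,0,0],"fingers": 30},
    {"travel": [0,0,0],"dr": [0,0,0],"fingers": 30},
    {"travel": [0,0,0],"dr": [0,0,0],"fingers": 30},
    {"travel": [0,0,0],"dr": [0,0,0],"fingers": 30},
  ],
)

```text
time_s: 27.47
eef_pos: [549.0, -84.6, 61.3]
ee_rot: [0.002, 0.014, 1.0, 0.0]
contact_force: [0.4, 0.2, 0.9]
grip_width: 41.9
```

```bash
python3 -c "
from h import *
goto(547.3,-84.5,51,88.5)"
```

```text
27.4667 [549.  -84.6  61.3] rv [  2.5 179.8   0. ] F [0.4 0.2 0.9] w 41.9 q [-0.15  0.48 -0.12  0.97  0.   -0.13]
jaw 88.4 d [ -1.7   0.1 -10.3] dyaw 0.1 tilt [0.004 0.   ]
```

Emit:
send_rows(
  motion=[
    {"travel": [-1.5,0,1],"dr": [0,0,0],"fingers": 30},
    {"travel": [0,0,0],"dr": [0,0,0],"fingers": 30},
    {"travel": [-0.1,0,-2],"dr": [0,0,0],"fingers": 30},
    {"travel": [-0.1,0,-2],"dr": [0,0,0],"fingers": 30},
    {"travel": [0,0,-2],"dr": [0,0,0],"fingers": 30},
    {"travel": [0,0,-2],"dr": [0,0,0],"fingers": 30},
    {"travel": [0,0,-2],"dr": [0,0,0],"fingers": 30},
    {"travel": [0,0,-2],"dr": [0,0,0],"fingers": 30},
    {"travel": [0,0,0],"dr": [0,0,0],"fingers": 30},
    {"travel": [0,0,0],"dr": [0,0,0],"fingers": 30},
  ],
)

```text
time_s: 28.3
eef_pos: [552.9, -84.8, 62.0]
ee_rot: [0.01, 0.014, 1.0, -0.0]
contact_force: [-0.2, -0.1, -0.3]
grip_width: 42.3
```

```bash
python3 -c "
from h import *
goto(547.3,-84.5,51,88.5)"
```

```text
28.3 [552.9 -84.8  62. ] rv [ 2.400e+00  1.788e+02 -1.000e-01] F [-0.2 -0.1 -0.3] w 42.3 q [-0.15  0.47 -0.13  0.95  0.   -0.13]
jaw 88.4 d [ -5.6   0.3 -11. ] dyaw 0.1 tilt [ 0.02  -0.001]
```

Descent was blocked: z stayed at 62 and x drifted. I'll lift, level the tool and look.

Emit:
send_rows(
  motion=[
    {"travel": [-1,0,6],"dr": [0,0.6,0],"fingers": 30},
    {"travel": [-2,0,6],"dr": [0,0.6,0],"fingers": 30},
    {"travel": [-2,0,0],"dr": [0,0,0],"fingers": 30},
    {"travel": [0,0,0],"dr": [0,0,0],"fingers": 30},
    {"travel": [0,0,0],"dr": [0,0,0],"fingers": 30},
    {"travel": [0,0,0],"dr": [0,0,0],"fingers": 30},
    {"travel": [0,0,0],"dr": [0,0,0],"fingers": 30},
    {"travel": [0,0,0],"dr": [0,0,0],"fingers": 30},
    {"travel": [0,0,0],"dr": [0,0,0],"fingers": 30},
    {"travel": [0,0,0],"dr": [0,0,0],"fingers": 30},
  ],
)

```text
time_s: 29.13
eef_pos: [547.1, -84.7, 72.6]
ee_rot: [-0.001, 0.014, 1.0, -0.0]
contact_force: [0.4, -0.4, 1.5]
grip_width: 42.2
```

```bash
python3 chk.py 547 -84.5 w14
```

```text
29.1333 [547.1 -84.7  72.6] rv [-2.500e+00 -1.799e+02  1.000e-01] F [ 0.4 -0.4  1.5] w 42.2 q [-0.15  0.46 -0.11  1.   -0.   -0.13]
jaw 88.4 d [ -0.1   0.2 -21.6] dyaw 0.1 tilt [-0.001 -0.001]
held near edge x [504.  504.3 504.6]
held sides near end y [-105.5  -62.7] mid -84.1
pal [547.9 -34.7] [ 4.3 37.2] long ang -0.9 z 22.0 244
```

View pics/w14.png

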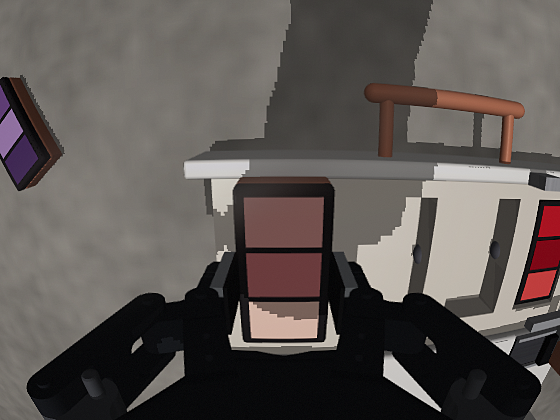

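```bash
python3 - <<'E'
from h import *
for f in("w8","w14","w10"):
    pass
import numpy as np
d=np.load("pics/w14.npy"); Q=pts("wrist",d)   # arm unmoved since w14
w=Q[(Q[...,2]>54)&(Q[...,2]<62)&(Q[...,0]<520)&(d>0)]
print("panel front",[(y,round(w[abs(w[:,1]-y)<4,0].min(),1)) for y in(-110,-40,0,40)])
B=Q[(Q[...,2]>36)&(Q[...,2]<52)&(Q[...,0]<475)&(Q[...,0]>430)&(abs(Q[...,1]-10)<20)]; print("bar",np.round(B.mean(0),1))
pal(Q,d,548,-18,r=52,lo=14,hi=28); pal(Q,d,552,47,r=52,lo=14,hi=28)
Q=np.load("pics/w8P.npy");w=Q[(Q[...,2]>54)&(Q[...,2]<62)&(Q[...,0]<520)]; print("w8 panel front",[(y,round(w[abs(w[:,1]-y)<4,0].min(),1)) for y in(-40,0,40,90)])
Q=np.load("pics/w10P.npy");w=Q[(Q[...,2]>54)&(Q[...,2]<62)&(Q[...,0]<520)]; print("w10 panel front",[(y,round(w[abs(w[:,1]-y)<4,0].min(),1)) for y in(-110,-40,0,40,90)])
E
```

```text
panel front [(-110, np.float64(495.0)), (-40, np.float64(496.7)), (0, np.float64(497.8)), (40, np.float64(498.9))]
bar [463.7   9.1  44.2]
pal [562.5 -15.9] [42.4 74.1] long ang -0.9 z 21.9 5309
pal [565.7  54.6] [33.7 76.7] long ang -1.2 z 21.9 3359
w8 panel front [(-40, np.float64(483.6)), (0, np.float64(484.5)), (40, np.float64(485.8)), (90, np.float64(487.1))]
w10 panel front [(-110, np.float64(489.5)), (-40, np.float64(491.5)), (0, np.float64(493.4)), (40, np.float64(494.4)), (90, np.float64(495.5))]
```

The drawer slid about 13 mm inward: about 9 mm with the red press drift, and 4 mm more just now. It is still 117 mm open, so pocket 0 is now at about (559.7, -84.3).

Emit:
send_rows(
  motion=[
    {"travel": [4,0,0],"dr": [0,0,0],"fingers": 30},
    {"travel": [4,0,0],"dr": [0,0,0],"fingers": 30},
    {"travel": [3.5,0,0],"dr": [0,0,0],"fingers": 30},
    {"travel": [0,0,0],"dr": [0,0,0],"fingers": 30},
    {"travel": [0,0,0],"dr": [0,0,0],"fingers": 30},
    {"travel": [0,0,0],"dr": [0,0,0],"fingers": 30},
    {"travel": [0,0,0],"dr": [0,0,0],"fingers": 30},
    {"travel": [0,0,0],"dr": [0,0,0],"fingers": 30},
    {"travel": [0,0,0],"dr": [0,0,0],"fingers": 30},
    {"travel": [0,0,0],"dr": [0,0,0],"fingers": 30},
  ],
)

```text
time_s: 30.02
eef_pos: [558.3, -84.5, 70.1]
ee_rot: [-0.003, 0.014, 1.0, -0.0]
contact_force: [0.0, 0.3, -0.1]
grip_width: 41.9
```

```bash
python3 chk.py 560.3 -84.8 w15
```

```text
30.0167 [558.3 -84.5  70.1] rv [  -2.5 -179.6    0. ] F [ 0.   0.3 -0.1] w 41.9 q [-0.15  0.49 -0.07  1.02 -0.   -0.12]
jaw 88.4 d [  2.   -0.3 -19.1] dyaw 0.1 tilt [-0.006 -0.   ]
held near edge x [515.1 515.6 515.7]
held sides near end y [-105.2  -62.5] mid -83.9
pal [561.1 -34.9] [ 4.2 36.8] long ang -1.0 z 21.9 251
```

Emit:
send_rows(
  motion=[
    {"travel": [1.3,-0.2,0],"dr": [0,-0.3,0],"fingers": 30},
    {"travel": [0,0,-2],"dr": [0,0,0],"fingers": 30},
    {"travel": [0,0,-2],"dr": [0,0,0],"fingers": 30},
    {"travel": [0,0,-2],"dr": [0,0,0],"fingers": 30},
    {"travel": [0,0,0],"dr": [0,0,0],"fingers": 30},
    {"travel": [0,0,0],"dr": [0,0,0],"fingers": 30},
    {"travel": [0,0,0],"dr": [0,0,0],"fingers": 30},
    {"travel": [0,0,0],"dr": [0,0,0],"fingers": 30},
    {"travel": [0,0,0],"dr": [0,0,0],"fingers": 30},
    {"travel": [0,0,0],"dr": [0,0,0],"fingers": 30},
  ],
)

```text
time_s: 30.9
eef_pos: [559.6, -84.7, 63.5]
ee_rot: [-0.0, 0.014, 1.0, -0.0]
contact_force: [-0.3, 0.1, -0.7]
grip_width: 42.0
```

```bash
python3 -c "
from h import *
goto(560.3,-84.7,51,88.5)"
```

```text
30.9 [559.6 -84.7  63.5] rv [  -2.5 -180.     0. ] F [-0.3  0.1 -0.7] w 42.0 q [-0.15  0.49 -0.08  0.99 -0.   -0.12]
jaw 88.4 d [  0.7   0.  -12.5] dyaw 0.1 tilt [-0. -0.]
```

Emit:
send_rows(
  motion=[
    {"travel": [0.7,0,0],"dr": [0,0,0],"fingers": 30},
    {"travel": [0,0,-2],"dr": [0,0,0],"fingers": 30},
    {"travel": [0,0,-2],"dr": [0,0,0],"fingers": 30},
    {"travel": [0,0,-2],"dr": [0,0,0],"fingers": 30},
    {"travel": [0,0,-2],"dr": [0,0,0],"fingers": 30},
    {"travel": [0,0,-2],"dr": [0,0,0],"fingers": 30},
    {"travel": [0,0,-2],"dr": [0,0,0],"fingers": 30},
    {"travel": [0,0,0],"dr": [0,0,0],"fingers": 30},
    {"travel": [0,0,0],"dr": [0,0,0],"fingers": 30},
    {"travel": [0,0,0],"dr": [0,0,0],"fingers": 30},
  ],
)

```text
time_s: 31.73
eef_pos: [560.4, -84.7, 50.0]
ee_rot: [-0.0, 0.014, 1.0, -0.0]
contact_force: [-0.5, -0.5, -0.5]
grip_width: 41.8
```

Emit:
send_rows(
  motion=[
    {"travel": [0,0,-1],"dr": [0,0,0],"fingers": 65},
    {"travel": [0,0,0],"dr": [0,0,0],"fingers": 65},
    {"travel": [0,0,0],"dr": [0,0,0],"fingers": 65},
    {"travel": [0,0,0],"dr": [0,0,0],"fingers": 65},
    {"travel": [0,0,10],"dr": [0,0,0],"fingers": 65},
    {"travel": [0,0,15],"dr": [0,0,0],"fingers": 0},
    {"travel": [0,0,0],"dr": [0,0,0],"fingers": 0},
    {"travel": [0,0,0],"dr": [0,0,0],"fingers": 0},
    {"travel": [0,0,0],"dr": [0,0,0],"fingers": 0},
    {"travel": [0,0,0],"dr": [0,0,0],"fingers": 0},
  ],
)

```text
time_s: 32.57
eef_pos: [561.0, -84.8, 76.9]
ee_rot: [0.001, 0.014, 1.0, -0.0]
contact_force: [-0.0, 0.4, 0.4]
grip_width: 4.2
```

```bash
python3 - <<'E'
from h import *
goto(559.7,-84.3,55,88.5)
p,d=snap("wrist","w16"); Q=pts("wrist",d); pal(Q,d,560,-84,r=60,lo=48,hi=64)
E
```

```text
32.5667 [561.  -84.8  76.9] rv [  2.5 179.9  -0. ] F [-0.   0.4  0.4] w 4.2 q [-0.15  0.48 -0.07  1.02 -0.   -0.12]
jaw 88.4 d [ -1.3   0.5 -21.9] dyaw 0.1 tilt [ 0.002 -0.   ]
pal [559.  -85.9] [44.1 83.1] long ang -1.2 z 55.2 7253
```

Emit:
send_rows(
  motion=[
    {"travel": [-0.5,0,-7],"dr": [0,0,0],"fingers": 0},
    {"travel": [-0.5,0,-7],"dr": [0,0,0],"fingers": 0},
    {"travel": [0,0,-5],"dr": [0,0,0],"fingers": 0},
    {"travel": [0,0,-3],"dr": [0,0,0],"fingers": 0},
    {"travel": [-0.5,0,-3],"dr": [0,0.2,0],"fingers": 0},
    {"travel": [-0.5,0,-3],"dr": [0,0.2,0],"fingers": 0},
    {"travel": [-0.5,0,-3],"dr": [0,0.2,0],"fingers": 0},
    {"travel": [-0.5,0,-3],"dr": [0,0.2,0],"fingers": 0},
    {"travel": [0,0,0],"dr": [0,0,0],"fingers": 0},
    {"travel": [0,0,0],"dr": [0,0,0],"fingers": 0},
  ],
)

```text
time_s: 33.45
eef_pos: [565.1, -85.1, 47.3]
ee_rot: [0.002, 0.013, 1.0, -0.001]
contact_force: [-0.3, 0.6, -0.5]
grip_width: 0.4
```

Emit:
send_rows(
  motion=[
    {"travel": [-1,0,-2],"dr": [0,0.2,0],"fingers": 0},
    {"travel": [-1,0,-3],"dr": [0,0.2,0],"fingers": 0},
    {"travel": [-1,0,-3],"dr": [0,0.2,0],"fingers": 0},
    {"travel": [0,0,4],"dr": [0,0,0],"fingers": 0},
    {"travel": [0,0,20],"dr": [0,0,0],"fingers": 0},
    {"travel": [0,0,40],"dr": [0,0,0],"fingers": 0},
    {"travel": [0,0,40],"dr": [0,0,0],"fingers": 80},
    {"travel": [0,0,40],"dr": [0,0,0],"fingers": 80},
    {"travel": [0,0,0],"dr": [0,0,0],"fingers": 80},
    {"travel": [0,0,0],"dr": [0,0,0],"fingers": 80},
  ],
)

```text
time_s: 34.28
eef_pos: [559.7, -84.0, 188.5]
ee_rot: [-0.007, 0.013, 1.0, 0.0]
contact_force: [-0.4, -0.2, -0.9]
grip_width: 48.1
```

```bash
cat > tray.py <<'E'
from h import *
import sys
s=st(); p,d=snap("wrist",sys.argv[1]); Q=pts("wrist",d); np.save("pics/lastQ.npy",Q)
w=Q[(Q[...,2]>54)&(Q[...,2]<62)&(Q[...,0]<540)&(Q[...,0]>470)&(d>0)]
pf=[(y,round(w[abs(w[:,1]-y)<4,0].min(),1)) for y in(-110,-80,-40,0,40,100) if (abs(w[:,1]-y)<4).sum()>5]; print("panel front",pf)
f=np.mean([x-.0251*y for y,x in pf]); print("offset vs open(484.6):",round(f-484.6,1))
k=f-484.6
for i,y in enumerate((-99,-33,33,99)):
    c=np.array([549.1+.0251*y+k,15-.025*k+y]); q=Q[(abs(Q[...,0]-c[0])<38)&(abs(Q[...,1]-c[1])<17)&(d>0)&(Q[...,2]<100)]
    print("pocket",i,np.round(c,1),len(q),"z pct",np.round(np.percentile(q[:,2],[5,50,95]),1) if len(q) else "")
pal(Q,d,float(sys.argv[2]),float(sys.argv[3]))
E
python3 tray.py w17 428 -298
```

```text
34.2833 [559.7 -84.  188.5] rv [  -2.3 -179.2   -0. ] F [-0.4 -0.2 -0.9] w 48.1 q [-0.15  0.4   0.12  1.3  -0.   -0.12]
panel front [(-110, np.float64(502.7)), (-80, np.float64(503.7)), (-40, np.float64(504.4)), (0, np.float64(505.7)), (40, np.float64(506.7)), (100, np.float64(508.1))]
offset vs open(484.6): 21.0
pocket 0 [567.6 -84.5] 2986 z pct [45.7 46.9 48. ]
pocket 1 [569.3 -18.5] 2445 z pct [21.3 22.5 23.6]
pocket 2 [570.9  47.5] 2014 z pct [21.2 22.4 23.5]
pocket 3 [572.6 113.5] 1966 z pct [45.6 46.8 68.4]
pal [ 463.5 -297.2] [44.9 79.3] long ang 32.7 z 24.7 2178
```

Pink is flush too (both tops 46.9), and the drawer is about 109 mm open. Violet seems to have been knocked, so I'll recheck it.

```bash
python3 - <<'E'
from h import *
Q=np.load("pics/lastQ.npy"); d=np.load("pics/w17.npy"); pal(Q,d,463,-297,r=75)
p,d=snap("top","top2"); T=pts("top",d); pal(T,d,460,-295,r=90)
goto(455,-295,150,121.5)
E
```

```text
pal [ 465.9 -296.2] [45.2 84.7] long ang 32.2 z 24.6 2466
pal [ 466.3 -293.1] [44.4 83.2] long ang 32.5 z 24.0 274
34.3833 [559.8 -84.  187.9] rv [  -2.3 -179.2   -0. ] F [ 1.2  1.1 -0.1] w 62.8 q [-0.15  0.4   0.12  1.3  -0.   -0.12]
jaw 88.5 d [-104.8 -211.   -37.9] dyaw 33.0 tilt [-0.013  0.001]
```

Both cameras agree that violet was knocked to about (466, -295).

Emit:
send_rows(
  motion=[
    {"travel": [-10,-22,0],"dr": [0,-0.7,3.5],"fingers": 80},
    {"travel": [-10,-23,0],"dr": [0,0,3.5],"fingers": 80},
    {"travel": [-10,-23,0],"dr": [0,0,3.5],"fingers": 80},
    {"travel": [-10,-23,0],"dr": [0,0,3.5],"fingers": 80},
    {"travel": [-10,-23,0],"dr": [0,0,3.5],"fingers": 80},
    {"travel": [-10,-23,-10],"dr": [0,0,3.5],"fingers": 80},
    {"travel": [-10,-23,-10],"dr": [0,0,3.5],"fingers": 80},
    {"travel": [-10,-23,-20],"dr": [0,0,3.5],"fingers": 80},
    {"travel": [-8,-20,-20],"dr": [0,0,3.5],"fingers": 80},
    {"travel": [0,0,-20],"dr": [0,0,2.5],"fingers": 80},
  ],
)

```text
time_s: 35.22
eef_pos: [460.0, -290.5, 88.8]
ee_rot: [-0.012, -0.297, 0.955, 0.004]
contact_force: [1.0, -0.7, -0.6]
grip_width: 80.3
```

```bash
python3 - <<'E'
from h import *
goto(466,-296,14,122.3)
p,d=snap("wrist","w18"); Q=pts("wrist",d); pal(Q,d,463,-297,r=75)
E
```

```text
35.2167 [ 460.  -290.5   88.8] rv [  53.  -170.6   -0.8] F [ 1.  -0.7 -0.6] w 80.3 q [-0.56  0.44 -0.09  1.06 -0.01 -1.16]
jaw 124.5 d [  6.   -5.5 -74.8] dyaw -2.2 tilt [-0.026  0.001]
pal [ 461.  -293.1] [44.2 83.7] long ang 32.4 z 19.0 7459
```

Emit:
send_rows(
  motion=[
    {"travel": [3,-2,-8],"dr": [0,-0.8,-1],"fingers": 80},
    {"travel": [3,-2,-10],"dr": [0,-0.7,-1],"fingers": 80},
    {"travel": [0,0,-10],"dr": [0,0,0],"fingers": 80},
    {"travel": [0,0,-10],"dr": [0,0,0],"fingers": 80},
    {"travel": [0,0,-5],"dr": [0,0,0],"fingers": 80},
    {"travel": [0,0,0],"dr": [0,0,0],"fingers": 80},
    {"travel": [0,0,0],"dr": [0,0,0],"fingers": 80},
    {"travel": [0,0,0],"dr": [0,0,0],"fingers": 80},
    {"travel": [0,0,0],"dr": [0,0,0],"fingers": 80},
    {"travel": [0,0,0],"dr": [0,0,0],"fingers": 80},
  ],
)

```text
time_s: 36.1
eef_pos: [457.1, -285.0, 30.1]
ee_rot: [-0.009, -0.28, 0.96, 0.013]
contact_force: [-0.7, 0.1, 0.6]
grip_width: 79.9
```

```bash
python3 - <<'E'
from h import *
goto(466,-296,14,122.3)
p,d=snap("wrist","w19"); Q=pts("wrist",d); pal(Q,d,463,-297,r=75)
E
```

```text
36.1 [ 457.1 -285.    30.1] rv [  50.1 -171.8   -2.3] F [-0.7  0.1  0.6] w 79.9 q [-0.56  0.51 -0.16  0.93  0.   -1.13]
jaw 122.5 d [  8.9 -11.  -16.1] dyaw -0.2 tilt [-0.024  0.02 ]
pal [ 464.7 -296.7] [44.3 84.4] long ang 32.2 z 24.3 12625
```

Emit:
send_rows(
  motion=[
    {"travel": [4,-6,0],"dr": [-0.6,-0.7,0],"fingers": 80},
    {"travel": [4,-6,0],"dr": [-0.5,-0.7,0],"fingers": 80},
    {"travel": [0,0,-3],"dr": [0,0,0],"fingers": 80},
    {"travel": [0,0,-3],"dr": [0,0,0],"fingers": 80},
    {"travel": [0,0,-3],"dr": [0,0,0],"fingers": 80},
    {"travel": [0,0,-2],"dr": [0,0,0],"fingers": 80},
    {"travel": [0,0,0],"dr": [0,0,0],"fingers": 80},
    {"travel": [0,0,0],"dr": [0,0,0],"fingers": 80},
    {"travel": [0,0,0],"dr": [0,0,0],"fingers": 80},
    {"travel": [0,0,0],"dr": [0,0,0],"fingers": 80},
  ],
)

```text
time_s: 36.98
eef_pos: [466.7, -299.2, 19.3]
ee_rot: [0.002, -0.28, 0.96, -0.002]
contact_force: [0.0, 1.0, -0.1]
grip_width: 79.8
```

```bash
python3 - <<'E'
from h import *
goto(464.7,-296.6,14,122.3)
E
```

```text
36.9833 [ 466.7 -299.2   19.3] rv [-50.2 172.6  -0.4] F [ 0.   1.  -0.1] w 79.8 q [-0.57  0.52 -0.17  0.87  0.   -1.14]
jaw 122.5 d [-2.   2.6 -5.3] dyaw -0.2 tilt [ 0.006 -0.003]
```

Emit:
send_rows(
  motion=[
    {"travel": [-1.6,2.2,-3],"dr": [0,0.3,0],"fingers": 80},
    {"travel": [0,0,-2],"dr": [0,0,0],"fingers": 80},
    {"travel": [0,0,0],"dr": [0,0,0],"fingers": 30},
    {"travel": [0,0,0],"dr": [0,0,0],"fingers": 30},
    {"travel": [0,0,0],"dr": [0,0,0],"fingers": 30},
    {"travel": [0,0,0],"dr": [0,0,0],"fingers": 30},
    {"travel": [0,0,0],"dr": [0,0,0],"fingers": 30},
    {"travel": [0,0,0],"dr": [0,0,0],"fingers": 30},
    {"travel": [0,0,0],"dr": [0,0,0],"fingers": 30},
    {"travel": [0,0,0],"dr": [0,0,0],"fingers": 30},
  ],
)

```text
time_s: 37.82
eef_pos: [465.4, -296.7, 14.2]
ee_rot: [-0.0, -0.28, 0.96, -0.002]
contact_force: [-0.3, 0.5, -0.1]
grip_width: 42.3
```

```bash
python3 - <<'E'
from h import *
goto(569.3,-18.5,120,88.5)
E
```

```text
37.8167 [ 465.4 -296.7   14.2] rv [  50.4 -172.8    0.3] F [-0.3  0.5 -0.1] w 42.3 q [-0.57  0.53 -0.18  0.86 -0.   -1.13]
jaw 122.5 d [103.9 278.2 105.8] dyaw -34.0 tilt [ 0.001 -0.003]
```

Emit:
send_rows(
  motion=[
    {"travel": [0,0,20],"dr": [0,0,0],"fingers": 30},
    {"travel": [0,0,35],"dr": [0,0,0],"fingers": 30},
    {"travel": [0,0,35],"dr": [0,0,0],"fingers": 30},
    {"travel": [4,10,20],"dr": [0,0,-2],"fingers": 30},
    {"travel": [12,30,3],"dr": [0,0,-4],"fingers": 30},
    {"travel": [12,30,3],"dr": [0,0,-4],"fingers": 30},
    {"travel": [12,30,3],"dr": [0,0,-4],"fingers": 30},
    {"travel": [12,30,3],"dr": [0,0,-4],"fingers": 30},
    {"travel": [12,30,3],"dr": [0,0,-4],"fingers": 30},
    {"travel": [10,25,3],"dr": [0,0,-3],"fingers": 30},
  ],
)

```text
time_s: 38.65
eef_pos: [535.8, -108.6, 145.3]
ee_rot: [-0.001, -0.048, 0.999, 0.001]
contact_force: [-0.1, -0.7, -0.7]
grip_width: 42.0
```

```bash
python3 - <<'E'
from h import *
goto(569.3,-18.5,110,88.5)
E
```

```text
38.65 [ 535.8 -108.6  145.3] rv [   8.6 -179.6   -0.2] F [-0.1 -0.7 -0.7] w 42.0 q [-0.2   0.39 -0.02  1.17  0.   -0.3 ]
jaw 95.5 d [ 33.5  90.1 -35.3] dyaw -7.0 tilt [-0.003  0.003]
```

Emit:
send_rows(
  motion=[
    {"travel": [6,17,-2],"dr": [0,0,-1.4],"fingers": 30},
    {"travel": [6,17,-5],"dr": [0,0,-1.4],"fingers": 30},
    {"travel": [6,17,-5],"dr": [0,0,-1.4],"fingers": 30},
    {"travel": [6,17,-5],"dr": [0,0,-1.4],"fingers": 30},
    {"travel": [6,17,-10],"dr": [0,0,-1.2],"fingers": 30},
    {"travel": [2,2,-12],"dr": [0,0,0],"fingers": 30},
    {"travel": [0,0,-12],"dr": [0,0,0],"fingers": 30},
    {"travel": [0,0,-12],"dr": [0,0,0],"fingers": 30},
    {"travel": [0,0,0],"dr": [0,0,0],"fingers": 30},
    {"travel": [0,0,0],"dr": [0,0,0],"fingers": 30},
  ],
)

```text
time_s: 39.48
eef_pos: [570.4, -8.3, 79.4]
ee_rot: [-0.001, 0.009, 1.0, 0.002]
contact_force: [0.8, -0.1, -1.7]
grip_width: 42.1
```

Emit:
send_rows(
  motion=[
    {"travel": [0,0,0],"dr": [0,0,0],"fingers": 30},
    {"travel": [0,0,0],"dr": [0,0,0],"fingers": 30},
    {"travel": [0,0,0],"dr": [0,0,0],"fingers": 30},
    {"travel": [0,0,0],"dr": [0,0,0],"fingers": 30},
    {"travel": [0,0,0],"dr": [0,0,0],"fingers": 30},
    {"travel": [0,0,0],"dr": [0,0,0],"fingers": 30},
    {"travel": [0,0,0],"dr": [0,0,0],"fingers": 30},
    {"travel": [0,0,0],"dr": [0,0,0],"fingers": 30},
    {"travel": [0,0,0],"dr": [0,0,0],"fingers": 30},
    {"travel": [0,0,0],"dr": [0,0,0],"fingers": 30},
  ],
)

```text
time_s: 40.32
eef_pos: [572.3, -9.6, 83.3]
ee_rot: [0.002, 0.01, 1.0, 0.002]
contact_force: [0.4, 0.6, -0.4]
grip_width: 41.7
```

```bash
python3 chk.py 569.3 -18.5 w20; python3 tray.py w21 569.3 47.5
```

```text
40.3167 [572.3  -9.6  83.3] rv [  1.9 179.8   0.4] F [ 0.4  0.6 -0.4] w 41.7 q [-0.02  0.48 -0.04  1.04  0.    0.  ]
jaw 88.8 d [ -3.   -8.9 -32.3] dyaw -0.3 tilt [0.004 0.004]
held near edge x [529.9 529.7 529.8]
held sides near end y [-30.4  11. ] mid -9.7
pal [547.7 -19.1] [36.2 47.6] long ang 88.3 z 21.9 1225
40.3667 [572.4  -9.6  83.3] rv [  1.9 179.8   0.3] F [-0.4 -0.4 -1.3] w 41.9 q [-0.02  0.48 -0.04  1.04  0.    0.  ]
panel front [(-110, np.float64(501.8)), (-80, np.float64(502.9)), (-40, np.float64(503.9)), (0, np.float64(505.3)), (40, np.float64(506.0)), (100, np.float64(507.5))]
offset vs open(484.6): 20.3
pocket 0 [567.  -84.5] 5707 z pct [45.2 46.2 47.2]
pocket 1 [568.6 -18.5] 10505 z pct [22.3 93.1 94.3]
pocket 2 [570.3  47.5] 4802 z pct [20.8 21.8 22.8]
pocket 3 [571.9 113.5] 4713 z pct [45.1 46.2 69.2]
pal [573.9  48.9] [43.6 84.4] long ang -1.1 z 21.9 6412
```

Emit:
send_rows(
  motion=[
    {"travel": [-1.5,-4,-3],"dr": [-0.2,0.2,-0.3],"fingers": 30},
    {"travel": [-1.5,-4.5,-4],"dr": [0,0,0],"fingers": 30},
    {"travel": [0,0,-4],"dr": [0,0,0],"fingers": 30},
    {"travel": [0,0,-3],"dr": [0,0,0],"fingers": 30},
    {"travel": [0,0,0],"dr": [0,0,0],"fingers": 30},
    {"travel": [0,0,0],"dr": [0,0,0],"fingers": 30},
    {"travel": [0,0,0],"dr": [0,0,0],"fingers": 30},
    {"travel": [0,0,0],"dr": [0,0,0],"fingers": 30},
    {"travel": [0,0,0],"dr": [0,0,0],"fingers": 30},
    {"travel": [0,0,0],"dr": [0,0,0],"fingers": 30},
  ],
)

```text
time_s: 41.25
eef_pos: [568.3, -19.1, 66.8]
ee_rot: [-0.001, 0.013, 1.0, 0.0]
contact_force: [-0.9, -0.1, -1.2]
grip_width: 42.0
```

```bash
python3 chk.py 569.3 -18.9 w22
```

```text
41.25 [568.3 -19.1  66.8] rv [  -2.4 -179.9   -0. ] F [-0.9 -0.1 -1.2] w 42.0 q [-0.03  0.5  -0.07  1.01 -0.   -0.01]
jaw 88.5 d [  1.    0.2 -15.8] dyaw 0.0 tilt [-0.002  0.   ]
held near edge x [525.4 525.8 526.3]
held sides near end y [-39.7   3. ] mid -18.3
pal [569.7  31. ] [ 3.9 37. ] long ang -0.9 z 21.9 241
```

Emit:
send_rows(
  motion=[
    {"travel": [0.9,0.2,0],"dr": [0,0,0],"fingers": 30},
    {"travel": [0,0,-2],"dr": [0,0,0],"fingers": 30},
    {"travel": [0,0,-2],"dr": [0,0,0],"fingers": 30},
    {"travel": [0,0,0],"dr": [0,0,0],"fingers": 30},
    {"travel": [0,0,0],"dr": [0,0,0],"fingers": 30},
    {"travel": [0,0,0],"dr": [0,0,0],"fingers": 30},
    {"travel": [0,0,0],"dr": [0,0,0],"fingers": 30},
    {"travel": [0,0,0],"dr": [0,0,0],"fingers": 30},
    {"travel": [0,0,0],"dr": [0,0,0],"fingers": 30},
    {"travel": [0,0,0],"dr": [0,0,0],"fingers": 30},
  ],
)

```text
time_s: 42.13
eef_pos: [569.6, -18.7, 62.8]
ee_rot: [-0.001, 0.013, 1.0, 0.0]
contact_force: [-0.4, 0.6, -1.0]
grip_width: 42.0
```

```bash
python3 -c "
from h import *
goto(569.2,-18.9,50,88.5)"
```

```text
42.1333 [569.6 -18.7  62.8] rv [  -2.4 -179.9   -0. ] F [-0.4  0.6 -1. ] w 42.0 q [-0.03  0.5  -0.07  1.    0.   -0.01]
jaw 88.5 d [ -0.4  -0.2 -12.8] dyaw 0.0 tilt [-0.001  0.   ]
```

Emit:
send_rows(
  motion=[
    {"travel": [-0.3,-0.1,-2],"dr": [0,0,0],"fingers": 30},
    {"travel": [0,0,-2],"dr": [0,0,0],"fingers": 30},
    {"travel": [0,0,-2],"dr": [0,0,0],"fingers": 30},
    {"travel": [0,0,-2],"dr": [0,0,0],"fingers": 30},
    {"travel": [0,0,-2],"dr": [0,0,0],"fingers": 30},
    {"travel": [0,0,-2],"dr": [0,0,0],"fingers": 30},
    {"travel": [0,0,0],"dr": [0,0,0],"fingers": 30},
    {"travel": [0,0,0],"dr": [0,0,0],"fingers": 30},
    {"travel": [0,0,0],"dr": [0,0,0],"fingers": 30},
    {"travel": [0,0,0],"dr": [0,0,0],"fingers": 30},
  ],
)

```text
time_s: 42.97
eef_pos: [569.0, -18.8, 49.1]
ee_rot: [-0.001, 0.013, 1.0, 0.0]
contact_force: [1.2, -0.3, -1.3]
grip_width: 42.2
```

Inserted cleanly. Release, close and prepare to press.

Emit:
send_rows(
  motion=[
    {"travel": [0,0,0],"dr": [0,0,0],"fingers": 65},
    {"travel": [0,0,0],"dr": [0,0,0],"fingers": 65},
    {"travel": [0,0,0],"dr": [0,0,0],"fingers": 65},
    {"travel": [0,0,0],"dr": [0,0,0],"fingers": 65},
    {"travel": [0,0,10],"dr": [0,0,0],"fingers": 65},
    {"travel": [0,0,15],"dr": [0,0,0],"fingers": 0},
    {"travel": [0,0,0],"dr": [0,0,0],"fingers": 0},
    {"travel": [0,0,0],"dr": [0,0,0],"fingers": 0},
    {"travel": [0,0,0],"dr": [0,0,0],"fingers": 0},
    {"travel": [0,0,0],"dr": [0,0,0],"fingers": 0},
  ],
)

```text
time_s: 43.8
eef_pos: [570.4, -18.9, 77.8]
ee_rot: [0.001, 0.013, 1.0, -0.0]
contact_force: [-0.0, 0.4, -1.1]
grip_width: 4.0
```

Emit:
send_rows(
  motion=[
    {"travel": [-1,0,-6],"dr": [0,0,0],"fingers": 0},
    {"travel": [-1,0,-6],"dr": [0,0,0],"fingers": 0},
    {"travel": [-0.5,0,-5],"dr": [0,0,0],"fingers": 0},
    {"travel": [-0.5,0,-3],"dr": [0,0,0],"fingers": 0},
    {"travel": [-1,0,-3],"dr": [0,0.2,0],"fingers": 0},
    {"travel": [-1,0,-3],"dr": [0,0.2,0],"fingers": 0},
    {"travel": [-1,0,-3],"dr": [0,0.2,0],"fingers": 0},
    {"travel": [-1,0,-3],"dr": [0,0.2,0],"fingers": 0},
    {"travel": [-1,0,-3],"dr": [0,0.2,0],"fingers": 0},
    {"travel": [-1,0,-3],"dr": [0,0.2,0],"fingers": 0},
  ],
)

```text
time_s: 44.63
eef_pos: [569.9, -17.7, 46.0]
ee_rot: [0.001, 0.013, 1.0, 0.001]
contact_force: [-2.1, 0.8, 16.8]
grip_width: -0.1
```

Reached 46.0 with 17 N. Lift and check all pockets from above.

Emit:
send_rows(
  motion=[
    {"travel": [0,0,10],"dr": [0,0,0],"fingers": 0},
    {"travel": [0,0,25],"dr": [0,0,0],"fingers": 0},
    {"travel": [0,0,40],"dr": [0,0,0],"fingers": 0},
    {"travel": [0,0,40],"dr": [0,0,0],"fingers": 0},
    {"travel": [0,0,20],"dr": [0,0,0],"fingers": 0},
    {"travel": [0,0,0],"dr": [0,0,0],"fingers": 0},
    {"travel": [0,0,0],"dr": [0,0,0],"fingers": 0},
    {"travel": [0,0,0],"dr": [0,0,0],"fingers": 0},
    {"travel": [0,0,0],"dr": [0,0,0],"fingers": 0},
    {"travel": [0,0,0],"dr": [0,0,0],"fingers": 0},
  ],
)

```text
time_s: 45.47
eef_pos: [561.4, -19.2, 181.0]
ee_rot: [-0.009, 0.013, 1.0, -0.001]
contact_force: [0.1, -0.2, -0.2]
grip_width: 0.1
```

```bash
python3 tray.py w23 569.3 47.5; python3 -c "
from h import *
snap('side','side1')"
```

```text
45.4667 [561.4 -19.2 181. ] rv [-2.40e+00 -1.79e+02  1.00e-01] F [ 0.1 -0.2 -0.2] w 0.1 q [-0.03  0.4   0.1   1.29 -0.   -0.01]
panel front [(-110, np.float64(505.2)), (-80, np.float64(506.4)), (-40, np.float64(507.4)), (0, np.float64(508.5)), (40, np.float64(509.7)), (100, np.float64(511.2))]
offset vs open(484.6): 23.8
pocket 0 [570.5 -84.6] 2906 z pct [44.7 45.8 46.9]
pocket 1 [572.1 -18.6] 2993 z pct [44.7 45.8 47. ]
pocket 2 [573.8  47.4] 2514 z pct [20.2 21.4 22.6]
pocket 3 [575.4 113.4] 2733 z pct [44.6 45.8 71.1]
pal [577.2  48.1] [44.5 84.7] long ang -1.7 z 21.5 3596
```

View pics/w23.png

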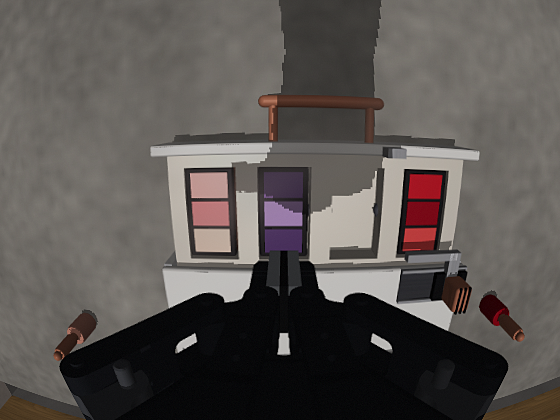

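View pics/side1.png

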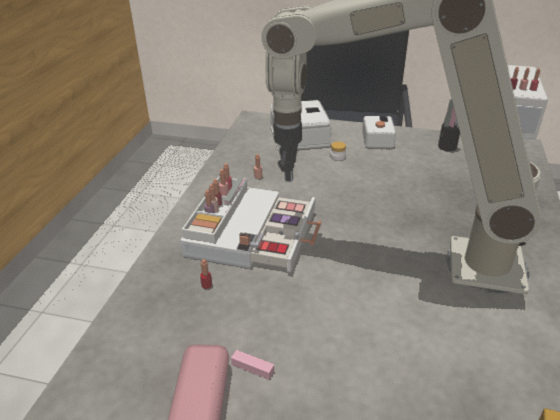

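All three palettes are seated, with tops at 45.8 against the tray's 46. Pink is at (210,210), violet at (284,210) and red at (425,210). Pocket 2 is empty, no teal is visible anywhere, and the lock is still aside. Next I move in front of the handle.

Emit:
send_rows(
  motion=[
    {"travel": [-20,5,0],"dr": [0,-0.5,0],"fingers": 0},
    {"travel": [-20,5,0],"dr": [0,0.2,0],"fingers": 0},
    {"travel": [-20,5,0],"dr": [0,0.2,0],"fingers": 0},
    {"travel": [-20,5,0],"dr": [0,0.2,0],"fingers": 0},
    {"travel": [-20,5,0],"dr": [0,0.2,0],"fingers": 0},
    {"travel": [-20,5,0],"dr": [0,0.2,0],"fingers": 0},
    {"travel": [-15,5,-10],"dr": [0,0,0],"fingers": 0},
    {"travel": [0,2,-30],"dr": [0,0,0],"fingers": 0},
    {"travel": [0,0,-35],"dr": [0,0,0],"fingers": 0},
    {"travel": [0,0,-35],"dr": [0,0,0],"fingers": 0},
  ],
)

```text
time_s: 46.4
eef_pos: [421.3, 19.2, 65.3]
ee_rot: [-0.013, 0.013, 1.0, -0.001]
contact_force: [0.1, 0.1, -1.0]
grip_width: 0.0
```

```bash
python3 -c "
from h import *
goto(435,18,36,88.5)"
```

```text
46.4 [421.3  19.2  65.3] rv [-2.400e+00 -1.785e+02  1.000e-01] F [ 0.1  0.1 -1. ] w 0.0 q [ 0.05  0.26 -0.44  0.89  0.    0.07]
jaw 88.5 d [ 13.7  -1.2 -29.3] dyaw 0.0 tilt [-0.026 -0.001]
```

Emit:
send_rows(
  motion=[
    {"travel": [0,0,-8],"dr": [0,-0.8,0],"fingers": 0},
    {"travel": [0,0,-10],"dr": [0,-0.7,0],"fingers": 0},
    {"travel": [0,0,-10],"dr": [0,0,0],"fingers": 0},
    {"travel": [0,0,0],"dr": [0,0,0],"fingers": 0},
    {"travel": [8,0,0],"dr": [0,0,0],"fingers": 0},
    {"travel": [8,0,0],"dr": [0,0,0],"fingers": 0},
    {"travel": [8,0,0],"dr": [0,-0.3,0],"fingers": 0},
    {"travel": [8,0,0],"dr": [0,-0.3,0],"fingers": 0},
    {"travel": [8,0,0],"dr": [0,-0.3,0],"fingers": 0},
    {"travel": [8,0,0],"dr": [0,-0.3,0],"fingers": 0},
  ],
)

```text
time_s: 47.23
eef_pos: [463.5, 18.8, 27.6]
ee_rot: [0.001, 0.013, 1.0, -0.001]
contact_force: [-3.1, -0.3, -1.9]
grip_width: 0.2
```

```bash
python3 -c "
from h import *
goto(560,16,38,88.5)"
```

```text
47.2333 [463.5  18.8  27.6] rv [  2.3 179.8  -0.2] F [-3.1 -0.3 -1.9] w 0.2 q [ 0.04  0.37 -0.41  0.79 -0.    0.07]
jaw 88.5 d [96.5 -2.8 10.4] dyaw -0.0 tilt [ 0.003 -0.002]
```

Emit:
send_rows(
  motion=[
    {"travel": [9,-0.2,1.5],"dr": [0,-0.3,0],"fingers": 0},
    {"travel": [9,-0.2,1.5],"dr": [0,-0.3,0],"fingers": 0},
    {"travel": [9,-0.2,1.5],"dr": [0,-0.3,0],"fingers": 0},
    {"travel": [9,-0.2,1.5],"dr": [0,-0.3,0],"fingers": 0},
    {"travel": [9,-0.2,1.5],"dr": [0,-0.3,0],"fingers": 0},
    {"travel": [9,-0.2,1.5],"dr": [0,-0.3,0],"fingers": 0},
    {"travel": [9,-0.2,1.5],"dr": [0,-0.3,0],"fingers": 0},
    {"travel": [9,-0.2,1.5],"dr": [0,-0.3,0],"fingers": 0},
    {"travel": [5,0,1],"dr": [0,-0.3,0],"fingers": 0},
    {"travel": [3,0,0],"dr": [0,0,0],"fingers": 0},
  ],
)

```text
time_s: 48.07
eef_pos: [549.6, 16.9, 40.5]
ee_rot: [0.024, 0.013, 1.0, -0.001]
contact_force: [-1.7, -0.6, 0.3]
grip_width: 0.2
```

```bash
python3 -c "
from h import *
goto(562,16,38,88.5)"
```

```text
48.0667 [549.6  16.9  40.5] rv [ 2.300e+00  1.772e+02 -1.000e-01] F [-1.7 -0.6  0.3] w 0.2 q [ 0.03  0.46 -0.21  0.85 -0.    0.06]
jaw 88.5 d [12.4 -0.9 -2.5] dyaw 0.0 tilt [ 0.048 -0.002]
```

Emit:
send_rows(
  motion=[
    {"travel": [3,0,0],"dr": [0,0.7,0],"fingers": 0},
    {"travel": [3,0,0],"dr": [0,0.7,0],"fingers": 0},
    {"travel": [3,0,0],"dr": [0,0.7,0],"fingers": 0},
    {"travel": [3,0,0],"dr": [0,0.5,0],"fingers": 0},
    {"travel": [3,0,0],"dr": [0,0,0],"fingers": 0},
    {"travel": [3,0,0],"dr": [0,0,0],"fingers": 0},
    {"travel": [3,0,0],"dr": [0,0,0],"fingers": 0},
    {"travel": [3,0,0],"dr": [0,0,0],"fingers": 0},
    {"travel": [3,0,0],"dr": [0,0,0],"fingers": 0},
    {"travel": [3,0,0],"dr": [0,0,0],"fingers": 0},
  ],
)

```text
time_s: 48.9
eef_pos: [565.7, 16.8, 42.5]
ee_rot: [-0.017, 0.013, 1.0, -0.001]
contact_force: [-8.9, -0.0, 6.5]
grip_width: 0.2
```

Emit:
send_rows(
  motion=[
    {"travel": [3,0,-1],"dr": [0,-0.5,0],"fingers": 0},
    {"travel": [3,0,-1],"dr": [0,-0.5,0],"fingers": 0},
    {"travel": [3,0,0],"dr": [0,0,0],"fingers": 0},
    {"travel": [-10,0,0],"dr": [0,0,0],"fingers": 0},
    {"travel": [-15,0,0],"dr": [0,0,0],"fingers": 0},
    {"travel": [0,0,30],"dr": [0,0,0],"fingers": 0},
    {"travel": [0,0,40],"dr": [0,0,0],"fingers": 0},
    {"travel": [0,0,40],"dr": [0,0,0],"fingers": 0},
    {"travel": [0,0,30],"dr": [0,0,0],"fingers": 0},
    {"travel": [0,0,0],"dr": [0,0,0],"fingers": 60},
  ],
)

```text
time_s: 49.73
eef_pos: [540.5, 17.0, 186.9]
ee_rot: [-0.016, 0.013, 1.0, -0.001]
contact_force: [1.8, -0.6, 0.4]
grip_width: 11.0
```

Emit:
send_rows(
  motion=[
    {"travel": [12,16,0],"dr": [0,0,0],"fingers": 60},
    {"travel": [12,16,0],"dr": [0,0,0],"fingers": 60},
    {"travel": [12,16,0],"dr": [0,0,0],"fingers": 60},
    {"travel": [12,16,0],"dr": [0,0,0],"fingers": 60},
    {"travel": [12,16,0],"dr": [0,0,0],"fingers": 60},
    {"travel": [12,16,0],"dr": [0,0,0],"fingers": 60},
    {"travel": [12,16,0],"dr": [0,0,0],"fingers": 60},
    {"travel": [6,12,0],"dr": [0,0,0],"fingers": 60},
    {"travel": [0,0,0],"dr": [0,0,0],"fingers": 60},
    {"travel": [0,0,0],"dr": [0,0,0],"fingers": 60},
  ],
)

```text
time_s: 50.57
eef_pos: [647.0, 147.8, 193.0]
ee_rot: [-0.001, 0.014, 1.0, 0.001]
contact_force: [0.2, 0.3, 1.4]
grip_width: 59.7
```

```bash
cat > lockchk.py <<'E'
from h import *
import sys
goto(644.5,142.5,76,88.5)
p,d=snap("wrist",sys.argv[1]); P=pts("wrist",d)
m=(P[...,2]>86)&(P[...,2]<104)&(P[...,0]<672)&(P[...,0]>622)&(abs(P[...,1]-130)<35)&(d>130)
n,l,s,c=cv2.connectedComponentsWithStats(m.astype(np.uint8)); k=1+np.argmax(s[1:,4]); q=P[l==k]; r=np.percentile(q,[2,98],axis=0); print("grip",len(q),np.round(r,1),"mid",np.round(r.mean(0),1))
w=P[(P[...,2]>54)&(P[...,2]<61)&(P[...,0]<640)&(d>0)]; print("panel front",[(y,round(w[abs(w[:,1]-y)<4,0].min(),1)) for y in(-80,-40,0,30) if (abs(w[:,1]-y)<4).sum()>5],"shut was 611.8+.025y")
B=P[(P[...,2]>40)&(P[...,2]<50)&(P[...,0]<592)&(P[...,0]>560)&(abs(P[...,1]-17)<30)]; print("bar",np.round(B.mean(0),1) if len(B) else None)
E
python3 lockchk.py w24
```

```text
50.5667 [647.  147.8 193. ] rv [  -2.5 -179.9   -0.2] F [0.2 0.3 1.4] w 59.7 q [0.22 0.59 0.44 1.42 0.   0.25]
jaw 88.4 d [  -2.5   -5.3 -117. ] dyaw 0.1 tilt [-0.001  0.002]
grip 801 [[631.8 133.   88.9]
 [656.9 149.8  99.9]] mid [644.4 141.4  94.4]
panel front [(-80, np.float64(610.9)), (-40, np.float64(612.0)), (0, np.float64(613.0)), (30, np.float64(613.3))] shut was 611.8+.025y
bar [578.5  17.8  44.2]
```

The drawer is shut: panel at 613 and bar at 578.5, against 612 and 577.4 at the start. Now down to the lock grip.

Emit:
send_rows(
  motion=[
    {"travel": [0,-2,-15],"dr": [0,0,0],"fingers": 60},
    {"travel": [0,-2,-15],"dr": [0,0,0],"fingers": 60},
    {"travel": [0,-1,-15],"dr": [0,0,0],"fingers": 60},
    {"travel": [0,0,-15],"dr": [0,0,0],"fingers": 60},
    {"travel": [0,0,-12],"dr": [0,0,0],"fingers": 60},
    {"travel": [0,0,-8],"dr": [0,0,0],"fingers": 60},
    {"travel": [0,0,0],"dr": [0,0,0],"fingers": 60},
    {"travel": [0,0,0],"dr": [0,0,0],"fingers": 60},
    {"travel": [0,0,0],"dr": [0,0,0],"fingers": 60},
    {"travel": [0,0,0],"dr": [0,0,0],"fingers": 60},
  ],
)

```text
time_s: 51.45
eef_pos: [646.2, 133.9, 114.1]
ee_rot: [0.003, 0.019, 1.0, 0.001]
contact_force: [-0.2, -0.0, -0.0]
grip_width: 59.8
```

```bash
python3 -c "
from h import *
goto(645,142,77,88.5)"
```

```text
51.45 [646.2 133.9 114.1] rv [3.300e+00 1.797e+02 1.000e-01] F [-0.2 -0.  -0. ] w 59.8 q [0.2  0.62 0.28 1.22 0.   0.24]
jaw 87.9 d [ -1.2   8.1 -37.1] dyaw 0.6 tilt [0.005 0.001]
```

Emit:
send_rows(
  motion=[
    {"travel": [0,5,-2],"dr": [0,0.3,0.5],"fingers": 60},
    {"travel": [-1,4,-6],"dr": [0,0,0],"fingers": 60},
    {"travel": [0,0,-8],"dr": [0,0,0],"fingers": 60},
    {"travel": [0,0,-8],"dr": [0,0,0],"fingers": 60},
    {"travel": [0,0,-6],"dr": [0,0,0],"fingers": 60},
    {"travel": [0,0,-4],"dr": [0,0,0],"fingers": 60},
    {"travel": [0,0,0],"dr": [0,0,0],"fingers": 60},
    {"travel": [0,0,0],"dr": [0,0,0],"fingers": 60},
    {"travel": [0,0,0],"dr": [0,0,0],"fingers": 60},
    {"travel": [0,0,0],"dr": [0,0,0],"fingers": 60},
  ],
)

```text
time_s: 52.28
eef_pos: [645.9, 144.8, 78.0]
ee_rot: [0.001, 0.013, 1.0, 0.001]
contact_force: [-0.5, 0.2, 1.4]
grip_width: 59.7
```

```bash
python3 -c "
from h import *
goto(645,142,77,88.5)"
```

```text
52.2833 [645.9 144.8  78. ] rv [  2.4 179.8   0.2] F [-0.5  0.2  1.4] w 59.7 q [0.22 0.65 0.24 1.15 0.   0.25]
jaw 88.5 d [-0.9 -2.8 -1. ] dyaw 0.0 tilt [0.003 0.002]
```

Emit:
send_rows(
  motion=[
    {"travel": [0,-2.5,-1],"dr": [0,0,0],"fingers": 60},
    {"travel": [0,0,0],"dr": [0,0,0],"fingers": 10},
    {"travel": [0,0,0],"dr": [0,0,0],"fingers": 10},
    {"travel": [0,0,0],"dr": [0,0,0],"fingers": 10},
    {"travel": [0,0,0],"dr": [0,0,0],"fingers": 10},
    {"travel": [0,0,0],"dr": [0,0,0],"fingers": 10},
    {"travel": [0,0,0],"dr": [0,0,0],"fingers": 10},
    {"travel": [0,0,0],"dr": [0,0,0],"fingers": 10},
    {"travel": [-0.1,-4,0],"dr": [0,0,0],"fingers": 10},
    {"travel": [-0.1,-4,0],"dr": [0,0,0],"fingers": 10},
  ],
)

```text
time_s: 53.12
eef_pos: [646.6, 135.4, 78.5]
ee_rot: [0.003, 0.013, 1.0, 0.003]
contact_force: [0.0, 3.0, 0.3]
grip_width: 16.7
```

Emit:
send_rows(
  motion=[
    {"travel": [-0.1,-4,0],"dr": [0,0,0],"fingers": 10},
    {"travel": [-0.1,-4,0],"dr": [0,0,0],"fingers": 10},
    {"travel": [-0.1,-4,0],"dr": [0,0,0],"fingers": 10},
    {"travel": [-0.1,-4,0],"dr": [0,0,0],"fingers": 10},
    {"travel": [-0.1,-3,0],"dr": [0,0,0],"fingers": 10},
    {"travel": [0,-2,0],"dr": [0,0,0],"fingers": 10},
    {"travel": [0,-2,0],"dr": [0,0,0],"fingers": 10},
    {"travel": [0,-2,0],"dr": [0,0,0],"fingers": 10},
    {"travel": [0,-2,0],"dr": [0,0,0],"fingers": 10},
    {"travel": [0,-2,0],"dr": [0,0,0],"fingers": 10},
  ],
)

```text
time_s: 53.95
eef_pos: [646.0, 111.4, 78.5]
ee_rot: [0.003, 0.01, 1.0, 0.011]
contact_force: [-0.0, 9.0, -2.0]
grip_width: 16.7
```

The home stop is reached (9 N). Release, retreat and verify.

Emit:
send_rows(
  motion=[
    {"travel": [0,0,0],"dr": [0,0,0],"fingers": 60},
    {"travel": [0,0,0],"dr": [0,0,0],"fingers": 60},
    {"travel": [0,0,0],"dr": [0,0,0],"fingers": 60},
    {"travel": [0,0,0],"dr": [0,0,0],"fingers": 60},
    {"travel": [0,0,0],"dr": [0,0,0],"fingers": 60},
    {"travel": [0,0,10],"dr": [0,0,0],"fingers": 60},
    {"travel": [0,0,25],"dr": [0,0,0],"fingers": 60},
    {"travel": [0,0,35],"dr": [0,0,0],"fingers": 60},
    {"travel": [0,0,35],"dr": [0,0,0],"fingers": 60},
    {"travel": [0,0,0],"dr": [0,0,0],"fingers": 60},
  ],
)

```text
time_s: 54.78
eef_pos: [642.4, 106.7, 186.7]
ee_rot: [-0.001, 0.012, 1.0, 0.008]
contact_force: [1.6, 0.5, 2.2]
grip_width: 60.0
```

Emit:
send_rows(
  motion=[
    {"travel": [-10,0,5],"dr": [0,0,0],"fingers": 60},
    {"travel": [-10,0,5],"dr": [0,0,0],"fingers": 60},
    {"travel": [-10,0,5],"dr": [0,0,0],"fingers": 60},
    {"travel": [0,0,0],"dr": [0,0,0],"fingers": 60},
    {"travel": [0,0,0],"dr": [0,0,0],"fingers": 60},
    {"travel": [0,0,0],"dr": [0,0,0],"fingers": 60},
    {"travel": [0,0,0],"dr": [0,0,0],"fingers": 60},
    {"travel": [0,0,0],"dr": [0,0,0],"fingers": 60},
    {"travel": [0,0,0],"dr": [0,0,0],"fingers": 60},
    {"travel": [0,0,0],"dr": [0,0,0],"fingers": 60},
  ],
)

```text
time_s: 55.62
eef_pos: [613.4, 105.6, 207.7]
ee_rot: [0.003, 0.013, 1.0, 0.008]
contact_force: [-0.0, -0.2, 0.2]
grip_width: 60.1
```

```bash
python3 lockchk.py w25; python3 - <<'E'
from h import *
p,d=snap("top","top3"); P=pts("top",d)
for nm,x,y,lo in(("nude",735.4,-293.4,58),("redb",718.6,254.3,55),("buf",528.8,480.8,15),("jar",490.2,-491.3,43)):
    q=P[(np.hypot(P[...,0]-x,P[...,1]-y)<50)&(P[...,2]>lo)&(P[...,2]<110)]; print(nm,len(q),np.round(cv2.minAreaRect(q[:,:2].astype(np.float32))[0],1) if len(q) else None,"was",x,y)
E
```

```text
55.6167 [613.4 105.6 207.7] rv [  2.3 179.6   1.4] F [-0.  -0.2  0.2] w 60.1 q [0.16 0.49 0.31 1.38 0.01 0.19]
jaw 88.6 d [  31.1   36.9 -131.7] dyaw -0.1 tilt [0.007 0.016]
grip 679 [[631.2 102.8  88. ]
 [655.5 120.4  99.8]] mid [643.3 111.6  93.9]
panel front [(-80, np.float64(611.0)), (-40, np.float64(612.5)), (0, np.float64(612.9)), (30, np.float64(613.8))] shut was 611.8+.025y
bar [578.2  18.   44.1]
nude 39 [ 734.8 -292.4] was 735.4 -293.4
redb 38 [718.4 253.8] was 718.6 254.3
buf 308 [528.5 480.6] was 528.8 480.8
jar 271 [ 490.7 -492. ] was 490.2 -491.3
```

View pics/w25.png

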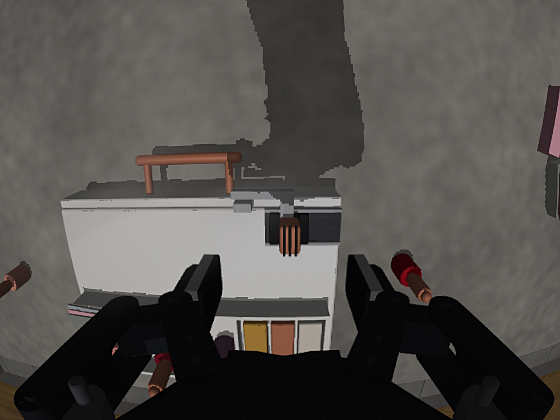

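The lock is home, with its grip at (290,235) and the hook across the catch at (245,205). The drawer is shut, nothing else has been disturbed, and the gripper is clear. Handing in.

```bash
python3 -c "
from cell import env
print(env.finish_job())"
```

```text
the job is handed in; nothing more can be done
None
```

The job is handed in at about 56 s of robot time; no verdict was reported. I slid the lock about 28–30 mm aside and pulled the drawer to its stop. Red went into pocket 3, pink into pocket 0 and violet into pocket 1, each pressed flush; there was no teal palette on the table. Then I pushed the drawer shut and slid the lock home.

**Last checks**
- **Palettes:** all three tops measured 45.8 mm against the tray's 46 mm, with the drawer about 106 mm open. They were not checked again once the drawer was shut.
- **Drawer:** the panel and bar came back to within about 1 mm of their starting readings.
- **Lock:** it met its home stop at 9 N. The grip read y = 111.6 mm, against about 114.4 mm at the start; I put the 3 mm difference down to camera error.
- **Bottles, buffer and jar:** all were within about 1 mm of where they started.
- **Gripper:** it was clear of everything at the end.

**What went wrong on the way**
- **Drawer crept in:** pressing the palettes pushed the drawer about 24 mm inward in all. My first try at placing pink landed on the tray instead of in the pocket, so I measured again and re-aimed.
- **Violet was knocked:** it moved about 35 mm during the run, so I found it again before picking it up.

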